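# Empty the tipping scoop with one full turn of its wheel

### The job

Empty the tipping scoop on the drainer: turn its white hand wheel one full turn, the top of the wheel going away from the robot, taking a fresh hold as often as needed, so that both wooden spurtles tumble into the V trough below and lie in line along its fold, then carry on the same way until the wheel meets its stop with the scoop open side up again. Let go of the wheel, do not touch the spurtles, and leave the tumbler, bowls, ladle and dish tray where they are.

Things in the scene. Friction and masses are not known exactly. Their poses are not given: they have to be found in the camera images.
- rack: Fixed steel tipping rack on the drainer. Origin: centre of its underside; x across the trough, away from the robot, y along trough and axle, z up. Two posts 30 mm wide at y=+-113 mm, 235 mm high, carry the axle along y, 215 mm above the worktop. Wheel outside the post at the -y end; the axle and wheel turn on the rack, the rack never moves.
- wheel_hub (a point): Wheel centre, fixed to the rack (does not turn), at rack y=-180, z=215 mm; axes as the rack's: y is the wheel's axis, x points away from the robot. White plastic wheel, upright in the point's xz plane: round rim 16 mm thick on a circle of 90 mm radius, four 10 mm spokes, hub 40 mm across. 54 mm free between rim and post, the other side and all the upper rim free.
- scoop_body (a joint): Angle of wheel and scoop, one rigid piece (rad). About 0 at the start, scoop open side up; grows as the wheel's top moves to the rack's +x; hard stops at -0.15 and 6.30 (a full turn, open side up again). Bottom-heavy: the rim takes 0 to 5 N to turn. Drag holds it where left, except: let go between about 0.9 to 2.1 rad it swings back, between about 4.1 to 5.3 rad it swings on forward.
- scoop_middle (a point): Middle of the scoop on the axle, fixed to the rack (does not turn), at rack z=215 mm; axes as the rack's. Scoop: steel half-cylinder open at the top, 45 mm inner radius, 180 mm long between round end plates 100 mm across, a weight bar under it; sweeps 63 mm about the axle. One hold should carry the wheel right through 0.9 to 2.1 rad without letting go. The spurtles roll out at about 1.5 to 2.2 rad, to +x.
- trough_fold (a point): Middle of the trough's fold line, on the rack, 12 mm above the worktop; axes as the rack's, y along the fold. The V trough lies under the scoop: 210 mm long, two 45 degree steel walls, mouth 222 mm wide, side lips and end plates up to 158 mm above the worktop.
- spurtle_a: One of two alike straight wooden spurtles (porridge stirrers), 164 mm long, a rod 20 mm thick with a 27 mm ball at one end; origin in the middle on its axis, x along it towards the ball. At first it lies in the scoop along the axle.
- spurtle_b: One of two alike straight wooden spurtles (porridge stirrers), 164 mm long, a rod 20 mm thick with a 27 mm ball at one end; origin in the middle on its axis, x along it towards the ball. At first it lies in the scoop along the axle.
- tumbler: Bystander: clear glass tumbler, 72 mm across, 110 mm tall, standing; origin at the centre of its underside.
- bowls: Bystander: two stacked white bowls (one piece), 140 mm across, 71 mm tall; origin at the centre of the underside.
- ladle: Bystander: steel ladle lying on the worktop, bowl 84 mm across and 30 mm tall, handle reaching 230 mm from the bowl centre to its -x; origin under the bowl's centre.
- dish_tray: Bystander: mint plastic dish tray, 300 x 200 x 60 mm, fixed to the drainer; origin at the centre of its underside.
Mind the look-alikes: they are no part of the job. Leave any green look-alike of the spurtle_b alone.

How it is judged:
On the way:
1. the scoop has been turned over and both spurtles lie along the trough's fold (value of joint scoop_body between 2 and 5.9 rad and x of spurtle_a in the frame of rack between -0.05 and 0.05 m and y of spurtle_a in the frame of rack between -0.05 and 0.05 m and z of each of spurtle_a, spurtle_b in the frame of rack below 0.075 m and angle between the x axis of each of spurtle_a, spurtle_b and the y axis of rack, either way round below 0.2 rad and x of spurtle_b in the frame of rack between -0.05 and 0.05 m and y of spurtle_b in the frame of rack between -0.05 and 0.05 m), for 0.2 s.
At the end, for the whole second after the job is handed in: The wheel has gone the full turn, to within 0.2 rad (11 degrees) of 2 pi, scoop open side up and still; both spurtles lie at rest in the V trough, centres within 50 mm of the fold's middle both ways and less than 75 mm above the worktop, within 0.2 rad of the fold's direction (value of joint scoop_body above 6.08319 rad and velocity of joint scoop_body between -0.05 and 0.05 rad/s and x of spurtle_a in the frame of rack between -0.05 and 0.05 m and y of spurtle_a in the frame of rack between -0.05 and 0.05 m and z of each of spurtle_a, spurtle_b in the frame of rack below 0.075 m and angle between the x axis of each of spurtle_a, spurtle_b and the y axis of rack, either way round below 0.2 rad and x of spurtle_b in the frame of rack between -0.05 and 0.05 m and y of spurtle_b in the frame of rack between -0.05 and 0.05 m and linear speed of each of spurtle_a, spurtle_b below 0.03 m/s); the robot touches nothing.
It fails at once if the robot touches a spurtle (contact force between any of the fingers, the arm and spurtle_a above 1 N or contact force between any of the fingers, the arm and spurtle_b above 1 N).
It fails at once if tumbler, bowls or ladle moved more than 30 mm or the tumbler tipped (distance of any of tumbler, bowls, ladle from where it was at the start of the episode above 0.03 m or angle between tumbler's own z axis and vertical above 0.4 rad).
It also fails if it takes over 72 s, if anything falls off the work surface, if the arm or the gripper's body presses on something with over 40 N, if the wrist force passes 120 N, or if a joint passes its speed limit or range.

### The arm

A 7-joint arm with a two-finger parallel gripper is mounted at the origin on the work surface. World frame = base frame: x ahead of the robot, y to its left, z up, the work surface at z = 0. Lengths are in m, angles in rad, forces in N, time in s.
With the tool pointing down it reaches from about 0.4 to 0.9 m from the base axis. Payload 5.5 kg.
Tool frame: the origin (TCP) lies between the finger pads; the fingertips stand 17 mm ahead of it and the grasp point (between the pads) lies 2 mm behind it; z points along the fingers, y is the direction in which the jaws open and shut (so a half turn about z gives the same grasp; the last joint's range is limited). The gripper opens to 92 mm and grips with 3 to 60 N. Pads are 19 mm wide; open, the fingers measure 130 mm over their backs; the gripper's body (75 mm by 190 mm) begins 47 mm behind the grasp point.
Start: joints at [1.585, 0.501, -0.427, 1.55, 0.221, 1.138, -0.21], TCP at [0.16, -0.63, 0.244] pointing down, gripper open.
Joint ranges: [-2.88, 2.88], [-0.31, 2.03], [-1.54, 1.56], [0.2, 2.42], [-1.41, 4.55], [0.19, 2.02], [-2.57, 2.57]. Speed limits (rad/s): [2.57, 2.57, 3.14, 3.14, 3.14, 3.14, 3.14].

### API

Orientations are given as a unit quaternion [w, x, y, z].
In Python, from cell import env gives the robot as it stands.
- The arm moves only by the tool drive_tool, never from a script. Its argument "increments" is a list of rows, each a list of 3 entries, a list of its own where there are three numbers: the closure, from -1 (fully open) to 1 (shut), then the shift along the tool's x, y, z in m, then the turn about the tool's z in degrees. A call has 1 to 5 rows; each row shifts and turns the pose as measured when the row begins, along the tool's axes as they then stand; what a row does not reach is not made up. A row lasts 1/12 s, in which the tool goes at most 41.7 mm and 7.16 degrees, less where a joint would pass 70% of its speed; a pose out of reach is approached as far as the arm can. A call with a gripper value outside its range is refused whole. The fingers move at their own pace and stop on an object; "force" is the grip in N (left out, the last holds). Time passes only in rows, so rows that do not move let the fingers close. It gives the time, the measured TCP pose, the force and the opening at its end, in the units of the state.
- env.read_state(): the state, without advancing time (a new reading comes with each control period).
- env.capture(name): name is "scene" or "top" or "wrist"; returns the picture (480x640x3 uint8, blue, green, red); there is no depth.
- env.camera_info(name): a dict with "K" (3x3 intrinsics, pixels), "D" ([k1, k2, p1, p2, k3] as OpenCV has them; the pictures are not rectified), "eye" and "attitude" of the camera in the world. Camera axes: x right, y down, z forward; pixel columns grow to the right and rows downward; lengths in m; the calibration is good to about 2 mm. A picture is of the moment at which its call begins: read the wrist's pose just before it. camera_info takes no time and is no camera call; for the wrist camera it gives the pose at the moment of the call.
- env.hand_in(): hands the job in, once; it reports no verdict.
Trained networks look in the newest picture that a camera, given by its name, has taken for a name from the list of things; names that differ only in an ending like _2 or _b are one class to them, and where a whole thing is asked for, a point or a joint stands for the part that bears it (a point fixed in the world has none). Each returns a list of dicts, best first, with "score" (0 to 1); they miss things now and then, are a little off and sometimes report something else, mostly with a low value. They report only what shows in the picture. A call takes as long as a camera call. They do not tell look-alikes from the thing itself.
- env.look_for(camera, target): "centre" ([row, column] as shares, 0 to 1, of the picture: columns of its width, rows of its height, amid what is visible of it).
The state is a dict: "t": time; "q": joint angles; "dq": joint speeds; "joint_efforts": joint torques, N m; "tcp_pos": TCP position; "tcp_rot": TCP orientation; "force": force on the tool from outside, world axes, zero at the start; "torque": the same for the moment, N m; "gripper_width": finger opening in m.
Only numpy, scipy, OpenCV 4.12 (cv2) and the standard library are available. Lean on these libraries where they do the work, as an engineer would, in place of code of your own. Each camera call takes 0.05 s, during which the arm holds its last target.

## Working session

There is one attempt and no reset: what is moved stays moved. The work goes in short steps, Python scripts to look and compute and a tool call to move; the robot and the scene stay as the last step left them, time stands still between calls to the robot, and variables do not carry over. Pictures are saved under pics/ and viewed, and the job is handed in when it is done.

Besides the shell and the picture viewer there is one more tool, called as name(argument=value, ...), one argument or row to a line, values as JSON. drive_tool: Moves the arm, as the interface text tells. Its arguments: {"type":"object","properties":{"increments":{"type":"array"},"force":{"type":"number"}},"required":["increments"]}

```bash
ls; mkdir -p pics; python3 - <<'E'
from cell import env
import cv2
s=env.read_state(); print(s)
for n in ["scene","top","wrist"]:
    cv2.imwrite(f"pics/{n}0.png",env.capture(n)); i=env.camera_info(n); print(n,i)
    for t in ["rack","wheel_hub","scoop_body","spurtle_a","trough_fold"]:
        print(t,[(round(d["score"],2),[round(d["centre"][0]*480),round(d["centre"][1]*640)]) for d in env.look_for(n,t)[:3]])
E
```

```text
pics
{'t': 0.0, 'q': array([ 1.58522471,  0.50181456, -0.42681315,  1.55145647,  0.22078395,
        1.13830366, -0.21033727]), 'dq': array([ 0.00121434, -0.0009958 ,  0.00038011,  0.00082922, -0.00128125,
       -0.00030717,  0.0002821 ]), 'joint_efforts': array([ 8.98458602e-04, -5.66593623e+01, -5.81596568e+00, -2.79114014e+01,
       -6.87648123e-02,  3.10280803e-02,  2.23978750e-04]), 'tcp_pos': array([ 0.15984654, -0.62934526,  0.24269845]), 'tcp_rot': array([-9.60137752e-04,  9.92271647e-01,  1.24080822e-01, -7.95888618e-05]), 'force': array([ 0.05274025,  0.17713541, -0.41442028]), 'torque': array([ 0.00677655, -0.05695546, -0.04619605]), 'gripper_width': 0.09211150289950133}
scene {'K': array([[508.49182224,   0.        , 324.07247677],
       [  0.        , 508.49182224, 241.90441244],
       [  0.        ,   0.        ,   1.        ]]), 'D': array([-0.06783234,  0.        ,  0.        ,  0.        ,  0.        ]), 'eye': array([1.10642836, 0.69471332, 1.34110628]), 'attitude': array([-0.13007724,  0.36218504,  0.87439986, -0.29551105])}
rack [(0.72, [299, 316])]
wheel_hub 
[... 467 characters left out ...]
attitude': array([ 0.06808197, -0.70201798,  0.70529519, -0.0713743 ])}
rack [(0.72, [192, 286])]
wheel_hub [(0.64, [195, 283])]
scoop_body [(0.57, [176, 293])]
spurtle_a [(0.76, [325, 243]), (0.7, [306, 151]), (0.67, [190, 275])]
trough_fold [(0.64, [193, 287])]
wrist {'K': array([[333.1156282 ,   0.        , 318.95406623],
       [  0.        , 333.1156282 , 232.95090686],
       [  0.        ,   0.        ,   1.        ]]), 'D': array([-0.02840247,  0.        ,  0.        ,  0.        ,  0.        ]), 'eye': array([ 0.23362438, -0.61153692,  0.38413833]), 'attitude': array([ 0.11183641,  0.78135185, -0.60780942, -0.08688852])}
rack []
wheel_hub []
scoop_body []
spurtle_a []
trough_fold []
```

View pics/scene0.png

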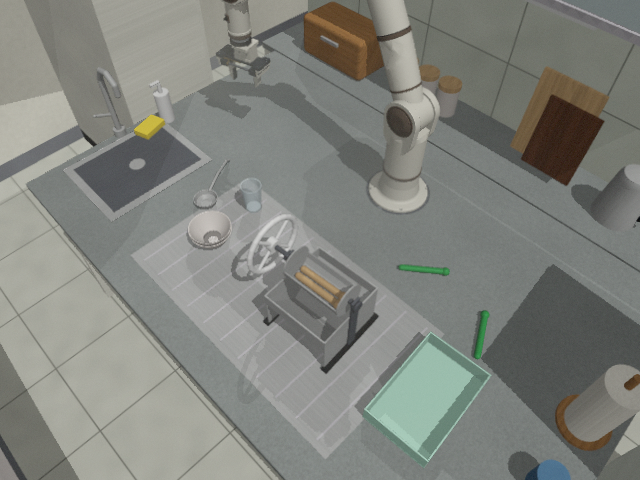

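View pics/top0.png

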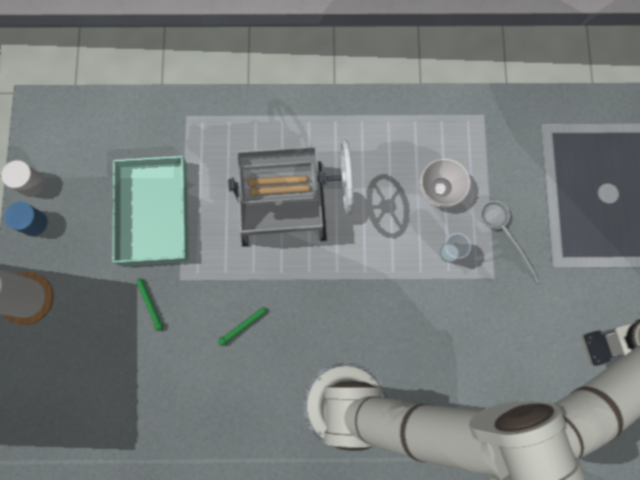

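```bash
python3 - <<'E'
import cv2
a=cv2.imread("pics/top0.png")[130:260,220:420]; cv2.imwrite("pics/topz.png",cv2.resize(a,None,fx=4,fy=4,interpolation=cv2.INTER_CUBIC))
a=cv2.imread("pics/scene0.png")[200:380,230:400]; cv2.imwrite("pics/scz.png",cv2.resize(a,None,fx=3.3,fy=3.3,interpolation=cv2.INTER_CUBIC))
E
```

```text
(no output)
```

View pics/topz.png

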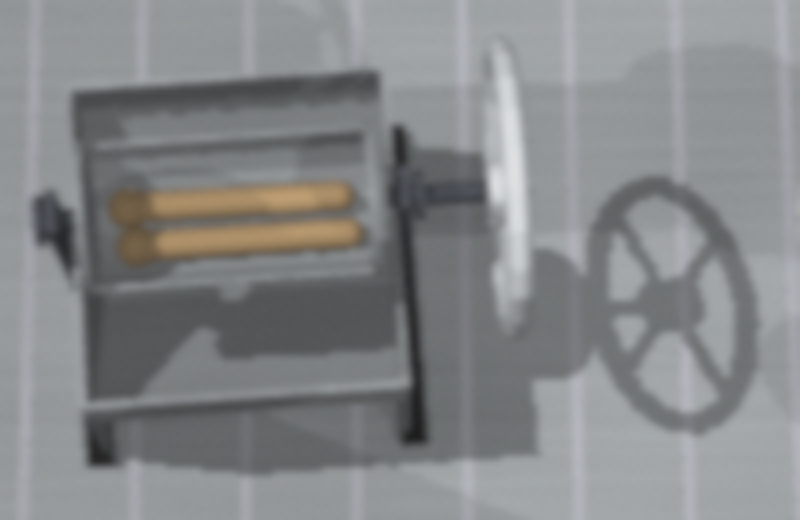

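View pics/scz.png

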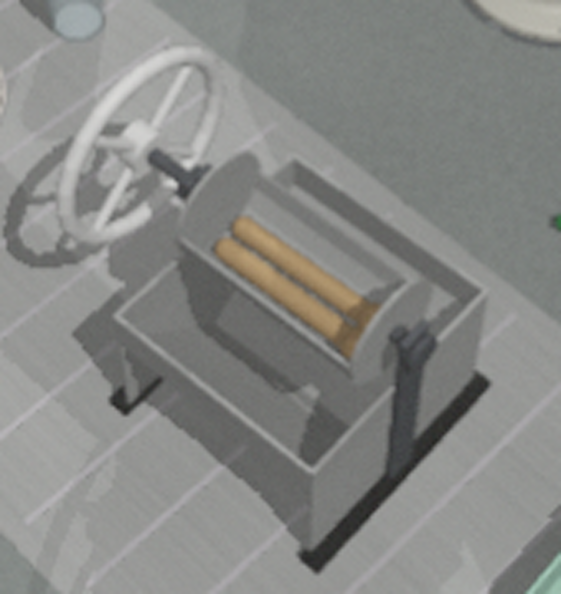

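```bash
cat > h.py <<'E'
import numpy as np,cv2
from scipy.spatial.transform import Rotation as R
from scipy.optimize import least_squares
def proj(info,P):
    q=info["attitude"]; Rm=R.from_quat([q[1],q[2],q[3],q[0]]).as_matrix()
    c=(np.atleast_2d(P)-info["eye"])@Rm
    return cv2.projectPoints(c,np.zeros(3),np.zeros(3),info["K"],info["D"])[0][:,0]
def world(p,P):
    x,y,a=p; c,s=np.cos(a),np.sin(a); P=np.atleast_2d(P)
    return np.c_[x+c*P[:,0]-s*P[:,1],y+s*P[:,0]+c*P[:,1],P[:,2]]
E
cat > fit.py <<'E'
from h import *
from cell import env
I={n:env.camera_info(n) for n in("top","scene")}
M=np.array([[.111,.105,.158],[.111,-.105,.158],[-.111,.105,.158],[-.111,-.105,.158]])
top=np.array([[75,95],[378,72],[85,405],[412,385]])/4+[220,130]
sc=np.array([[313,470],[118,317],[485,293],[290,163]])/3.3+[230,200]
M2t=np.array([[.098,-.18,.215],[-.098,-.18,.215]]); t2=np.array([[497,38],[513,337]])/4+[220,130]
M2s=np.array([[0,-.18,.215]]); s2=np.array([[137,138]])/3.3+[230,200]
def res(p):
    return np.r_[(proj(I["top"],world(p,M))-top).ravel(),(proj(I["scene"],world(p,M))-sc).ravel(),(proj(I["top"],world(p,M2t))-t2).ravel(),(proj(I["scene"],world(p,M2s))-s2).ravel()]
r=least_squares(res,[.6,.1,0],loss="soft_l1"); p=r.x; print(p,np.degrees(p[2])); print(res(p).reshape(-1,2).round(1))
print("hub",world(p,[0,-.18,.215]))
np.save("p.npy",p)
for n,f,o,wh in(("top",4,(220,130),(200,130)),("scene",3.3,(230,200),(170,180))):
    im=cv2.imread(f"pics/{n}0.png")[o[1]:o[1]+wh[1],o[0]:o[0]+wh[0]]; im=cv2.resize(im,None,fx=f,fy=f,interpolation=cv2.INTER_CUBIC)
    th=np.linspace(0,2*np.pi,60)
    C=np.c_[.09*np.sin(th),-.18+0*th,.215+.09*np.cos(th)]
    L=M[[0,1,3,2,0]]
    for P,col in((C,(0,0,255)),(L,(255,0,0)),(np.array([[0,-.18,.215],[0,.113,.215]]),(0,255,0))):
        cv2.polylines(im,[((proj(I[n],world(p,P))-o)*f).round().astype(int)],False,col,1)
    cv2.imwrite(f"pics/ov_{n}.png",im)
E
python3 fit.py; python3 -c "
import cv2;a=cv2.imread('pics/ov_top.png');b=cv2.imread('pics/ov_scene.png')
import numpy as np
b=cv2.resize(b,None,fx=.9,fy=.9)
cv2.imwrite('pics/ov.png',a)
"
```

```text
[0.57236755 0.17872857 0.06973481] 3.9955100464299096
[[-1.1 -2. ]
 [ 0.5 -1.7]
 [ 0.5  0.2]
 [-1.9 -0.5]
 [-0.5 -0.4]
 [-0.  -0.3]
 [-0.2 -1.9]
 [ 1.5 -2.6]
 [-0.5  1.8]
 [ 1.8 -0.7]
 [ 1.5  2.3]]
hub [[ 0.58490965 -0.00083394  0.215     ]]
```

View pics/ov_top.png

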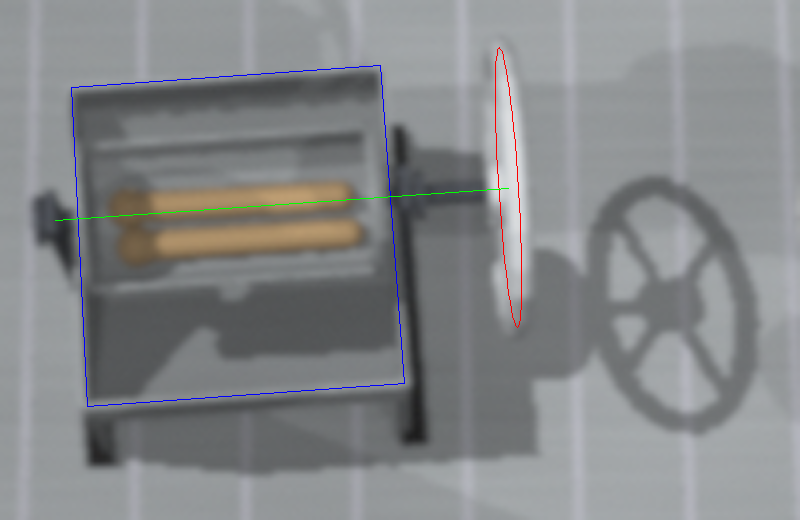

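View pics/ov_scene.png

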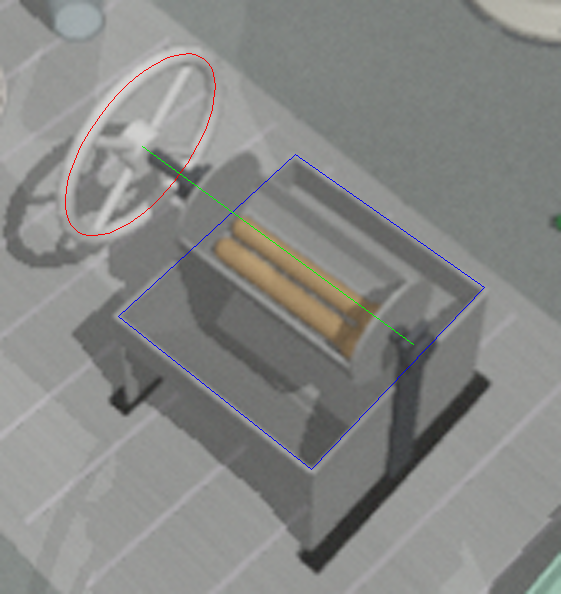

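```bash
cat > fit2.py <<'E'
from h import *
from cell import env
I={n:env.camera_info(n) for n in("top","scene")}
p0=np.r_[np.load("p.npy"),0]
M=np.array([[.111,.105,.158],[.111,-.105,.158],[-.111,.105,.158],[-.111,-.105,.158]])
top=np.array([[75,95],[378,72],[85,405],[412,385]])/4+[220,130]
sc=np.array([[313,470],[118,317],[485,293],[290,163]])/3.3+[230,200]
th=np.linspace(0,2*np.pi,400)
def W(p,P): return world(p[:3],P)+[0,0,p[3]]
C=lambda r,y=-.18:np.c_[r*np.sin(th),y+0*th,.215+r*np.cos(th)]
px={}
for n,box in(("scene",(240,205,305,285)),("top",(335,135,360,220))):
    g=cv2.imread(f"pics/{n}0.png").min(2); x0,y0,x1,y1=box
    v,u=np.nonzero(g[y0:y1,x0:x1]>175); u=u+x0;v=v+y0
    px[n]=np.c_[u,v].astype(float); print(n,len(u))
def rimres(p,n):
    P=px[n]; c=proj(I[n],W(p,C(.09))); 
    if n=="scene":
        inner=proj(I[n],W(p0,C(.072))).astype(np.float32)
        k=np.array([cv2.pointPolygonTest(inner,tuple(map(float,q)),False)<0 for q in P]); P=P[k]
    return np.linalg.norm(P[:,None]-c[None],axis=2).min(1)
def res(p,w=True):
    a=[.5*(proj(I["top"],W(p,M))-top).ravel(),.5*(proj(I["scene"],W(p,M))-sc).ravel()]
    a.append(rimres(p,"scene")*.15)
    t=px["top"]; t=t[t[:,1].argsort()]; ext=np.array([t[0]-[0,.5],t[-1]+[0,.5]])
    c=proj(I["top"],W(p,C(.098))); cm=c[[c[:,1].argmin(),c[:,1].argmax()]]
    a.append((cm-ext)[:,1]); a.append((proj(I["top"],W(p,C(.09))).mean(0)-t.mean(0))*1)
    return np.concatenate(a)
for pf in (p0,):
    r=least_squares(res,pf,x_scale=[.01,.01,.03,.01]); p=r.x; print(p,np.degrees(p[2]),r.cost)
    rr=res(p); print((rr[:16]*2).reshape(-1,2).round(1)); print(rr[-4:].round(2), "rim mean",rimres(p,"scene").mean())
print("hub",W(p,[0,-.18,.215]))
np.save("p4.npy",p)
for n,f,o,wh in(("top",4,(220,130),(200,130)),("scene",3.3,(230,200),(170,180))):
    im=cv2.imread(f"pics/{n}0.png")[o[1]:o[1]+wh[1],o[0]:o[0]+wh[0]]; im=cv2.resize(im,None,fx=f,fy=f,interpolation=cv2.INTER_CUBIC)
    for P,col in((C(.09),(0,0,255)),(M[[0,1,3,2,0]],(255,0,0)),(np.array([[0,-.18,.215],[0,.113,.215]]),(0,255,0))):
        cv2.polylines(im,[((proj(I[n],W(p,P))-o+.5)*f-.5).round().astype(int)],False,col,1)
    cv2.imwrite(f"pics/ov2_{n}.png",im)
E
python3 fit2.py
```

```text
scene 584
top 384
[0.57732294 0.18127133 0.10858695 0.00785674] 6.221573988808906 63.59662484273663
[[-3.9 -3.2]
 [-2.2 -5.7]
 [ 0.9 -0.9]
 [-1.4 -4.7]
 [ 1.2 -0. ]
 [-0.9  1.7]
 [-0.8 -3.6]
 [-1.1 -2.7]]
[-1.3   6.93 -0.59  0.3 ] rim mean 1.6234281281226175
hub [[0.59683021 0.00233148 0.22285674]]
```

```bash
python3 -c "
import cv2,numpy as np
a=cv2.imread('pics/ov2_top.png')[:,250:560];b=cv2.imread('pics/ov2_scene.png')[:520,:490]
cv2.imwrite('pics/ov2.png',np.hstack([a,b[:520]]))"
```

```text
(no output)
```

View pics/ov2.png

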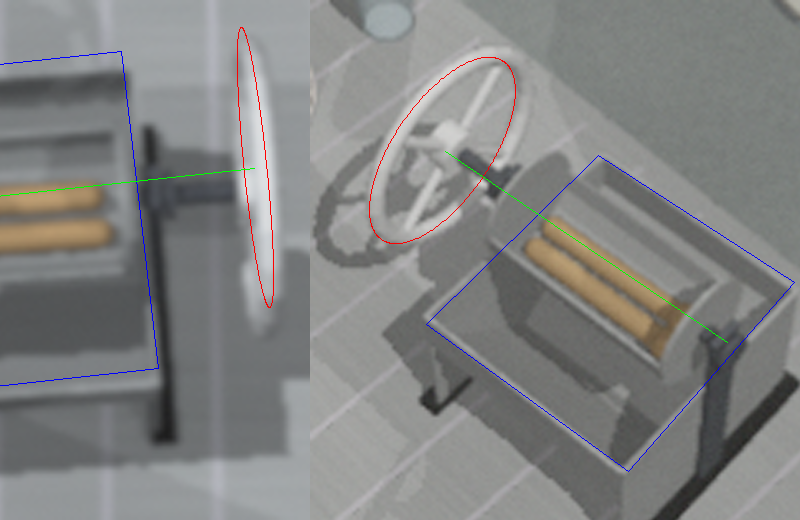

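drive_tool(
  increments=[
    [0,[0,0,-0.04],5],
    [0,[0,0,-0.04],5],
    [0,[0,0,-0.04],0],
    [0,[0.01,-0.015,-0.02],0],
    [0,[0.02,-0.03,0],0],
  ],
  force=30,
)

```text
t: 1.32
tcp_pos: [0.1804, -0.5856, 0.3844]
tcp_rot: [-0.004, 1.0, 0.027, -0.002]
force: [-0.1, -0.4, -1.1]
gripper_width: 0.0633
```

drive_tool(
  increments=[
    [0,[0.022,-0.034,0],-1],
    [0,[0.022,-0.034,0],0],
    [0,[0.022,-0.034,0],0],
    [0,[0.022,-0.034,0],0],
    [0,[0.022,-0.034,0],0],
  ],
)

```text
t: 1.73
tcp_pos: [0.2803, -0.4056, 0.3883]
tcp_rot: [0.001, 0.999, 0.032, -0.001]
force: [0.1, -0.1, 0.3]
gripper_width: 0.0464
```

drive_tool(
  increments=[
    [0,[0.022,-0.034,0],0],
    [0,[0.022,-0.034,0],0],
    [0,[0.022,-0.034,0],0],
    [0,[0.022,-0.034,0],0],
    [0,[0.022,-0.034,0],0],
  ],
)

```text
t: 2.15
tcp_pos: [0.38, -0.2225, 0.3891]
tcp_rot: [0.004, 0.999, 0.032, -0.0]
force: [0.6, -0.2, -0.0]
gripper_width: 0.0459
```

drive_tool(
  increments=[
    [0,[0.025,-0.033,0],0.5],
    [0,[0.025,-0.033,0],0],
    [0,[0.025,-0.033,0],0],
    [0,[0.025,-0.033,0],0],
    [0,[0.02,-0.033,0],0],
  ],
)

```text
t: 2.57
tcp_pos: [0.4898, -0.047, 0.3899]
tcp_rot: [0.008, 1.0, 0.027, 0.002]
force: [0.1, -1.5, 0.1]
gripper_width: 0.0458
```

drive_tool(
  increments=[
    [0,[0.015,-0.025,0],0],
    [0,[0.006,-0.012,0],0],
    [0,[0,0,0],0],
  ],
)

```text
t: 2.82
tcp_pos: [0.5117, 0.0038, 0.3907]
tcp_rot: [0.006, 0.999, 0.033, 0.004]
force: [-0.9, 0.5, 0.8]
gripper_width: 0.0457
```

```bash
cat > look.py <<'E'
import sys
from h import *
from cell import env
p=np.load("p.npy"); tag=sys.argv[1]; cams=sys.argv[2].split(",")
s=env.read_state(); print("t",s["t"],s["tcp_pos"].round(4),s["tcp_rot"].round(4),s["force"].round(1),s["gripper_width"])
q=s["tcp_rot"]; Rm=R.from_quat([q[1],q[2],q[3],q[0]]).as_matrix(); print("tool x yaw",np.degrees(np.arctan2(Rm[1,0],Rm[0,0])), "tool z",Rm[:,2].round(4))
hub=world(p,[0,-.18,.215])[0]; d=s["tcp_pos"]-hub; c,sn=np.cos(p[2]),np.sin(p[2])
print("tcp rel hub in rack axes",np.round([c*d[0]+sn*d[1],-sn*d[0]+c*d[1],d[2]],4))
th=np.linspace(0,2*np.pi,100)
for n in cams:
    I=env.camera_info(n); im=env.capture(n); cv2.imwrite(f"pics/{tag}_{n}_raw.png",im)
    if n=="wrist":
        for r in(.082,.098): cv2.polylines(im,[proj(I,world(p,np.c_[r*np.sin(th),-.18+0*th,.215+r*np.cos(th)])).round().astype(int)],True,(0,0,255),1)
    elif n=="top": im=cv2.resize(im[100:270,210:430],None,fx=3.6,fy=3.5,interpolation=cv2.INTER_CUBIC)
    else: im=cv2.resize(im[150:350,200:420],None,fx=3.5,fy=3,interpolation=cv2.INTER_CUBIC)
    cv2.imwrite(f"pics/{tag}_{n}.png",im)
E
python3 look.py a wrist,top
```

```text
t 2.8167 [0.5117 0.0038 0.3907] [0.0059 0.9994 0.0334 0.0044] [-0.9  0.5  0.8] 0.045703062594436406
tool x yaw 3.83168600736309 tool z [ 0.0092 -0.0115 -0.9999]
tcp rel hub in rack axes [-0.0727  0.0098  0.1757]
```

View pics/a_wrist.png

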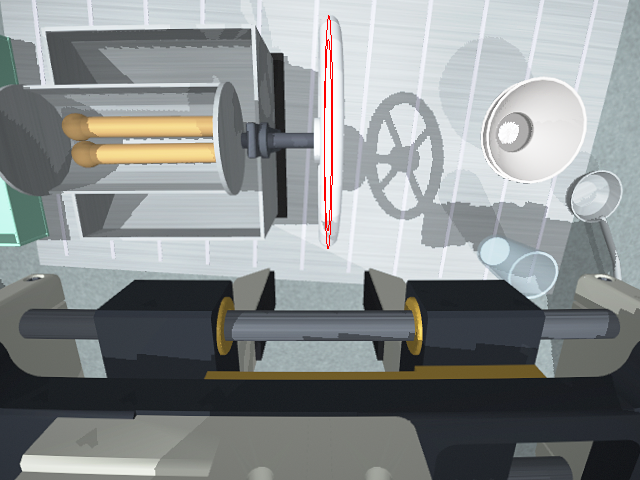

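View pics/a_top.png

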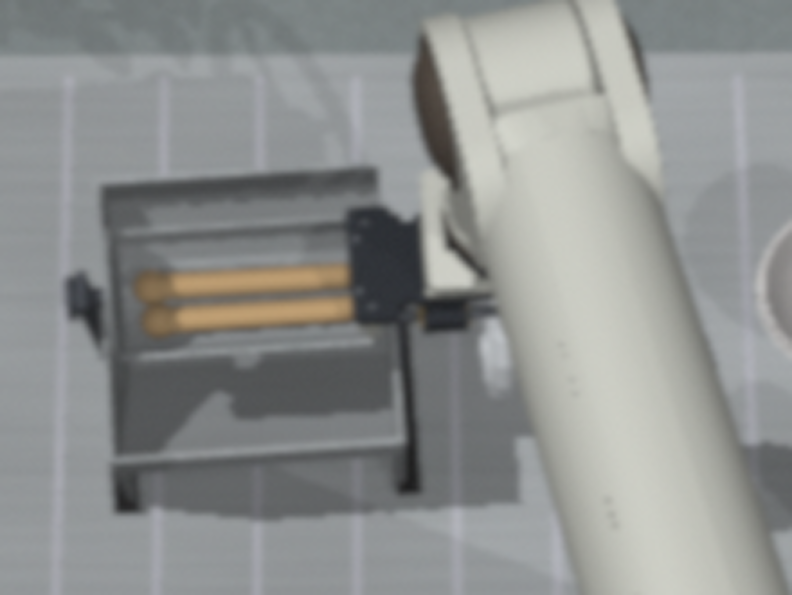

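```bash
cat > rim.py <<'E'
import sys
from h import *
from cell import env
# camera info must match picture moment
I=env.camera_info("wrist"); im=cv2.imread(sys.argv[1]); p0=np.load("p.npy")
g=im.min(2).astype(int); rows=[]
lo,hi=int(sys.argv[2]),int(sys.argv[3])
for v in list(range(12,245,6)):
    r=np.nonzero(g[v,lo:hi]>195)[0]+lo
    if len(r)>4: rows.append((v,r.min(),r.max()))
print(rows)
th=np.linspace(0,2*np.pi,200,endpoint=False)
E
python3 rim.py pics/a_wrist_raw.png 300 360
```

```text
[(12, np.int64(300), np.int64(359)), (18, np.int64(300), np.int64(359)), (24, np.int64(300), np.int64(359)), (30, np.int64(300), np.int64(359)), (36, np.int64(300), np.int64(359)), (42, np.int64(300), np.int64(359)), (48, np.int64(300), np.int64(359)), (54, np.int64(300), np.int64(359)), (60, np.int64(300), np.int64(359)), (66, np.int64(300), np.int64(359)), (72, np.int64(319), np.int64(359)), (78, np.int64(318), np.int64(359)), (84, np.int64(318), np.int64(359)), (90, np.int64(318), np.int64(359)), (96, np.int64(318), np.int64(359)), (102, np.int64(318), np.int64(359)), (108, np.int64(318), np.int64(359)), (114, np.int64(318), np.int64(359)), (120, np.int64(314), np.int64(359)), (126, np.int64(314), np.int64(359)), (132, np.int64(314), np.int64(359)), (138, np.int64(314), np.int64(342)), (144, np.int64(314), np.int64(342)), (150, np.int64(314), np.int64(341)), (156, np.int64(314), np.int64(341)), (162, np.int64(320), np.int64(341)), (168, np.int64(318), np.int64(341)), (174, np.int64(318), np.int64(341)), (180, np.int64(318), np.int64(341)), (186, np.int64(318), np.int64(340)), (192, np.int64(318), np.int64(359)), (198, np.int64(318), np.int64(359)), (204, np.int64(318), np.int64(359)), (210, np.int64(318), np.int64(359)), (216, np.int64(319), np.int64(359)), (222, np.int64(319), np.int64(359)), (228, np.int64(300), np.int64(359)), (234, np.int64(300), np.int64(359)), (240, np.int64(300), np.int64(359))]
```

```bash
python3 - <<'E'
import cv2
a=cv2.imread("pics/a_wrist.png")[0:270,260:400]
cv2.imwrite("pics/az.png",cv2.resize(a,None,fx=4,fy=2.2,interpolation=cv2.INTER_CUBIC))
E
```

```text
(no output)
```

View pics/az.png

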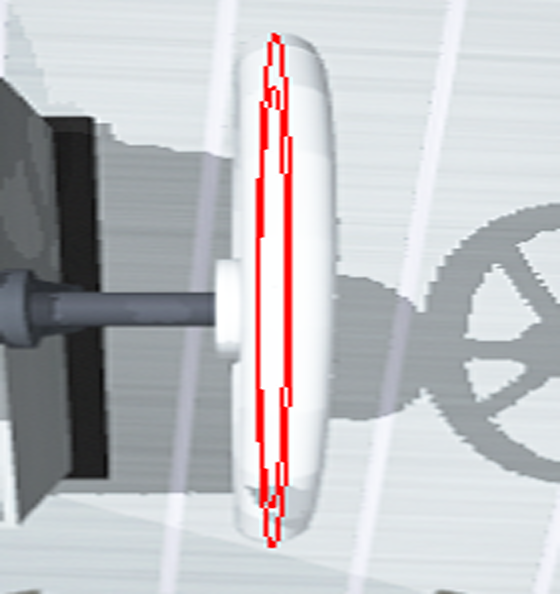

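```bash
python3 - <<'E'
import numpy as np
p=np.load("p.npy"); p[0]+=.00014; p[1]-=.002; np.save("p.npy",p)
E
```

drive_tool(
  increments=[
    [0,[-0.001,0.012,0.02],0],
    [0,[0,0,0.03],0],
    [0,[0,0,0.03],0],
  ],
)

```text
t: 3.17
tcp_pos: [0.515, -0.0175, 0.3149]
tcp_rot: [0.01, 0.999, 0.029, 0.01]
force: [0.4, -1.4, -0.7]
gripper_width: 0.0457
```

```bash
python3 look.py b wrist
```

```text
t 3.1667 [ 0.515  -0.0175  0.3149] [0.01   0.9995 0.0289 0.0099] [ 0.4 -1.4 -0.7] 0.045721238081084074
tool x yaw 3.3262636348099894 tool z [ 0.0204 -0.0194 -0.9996]
tcp rel hub in rack axes [-0.0709 -0.0098  0.0999]
```

View pics/b_wrist.png

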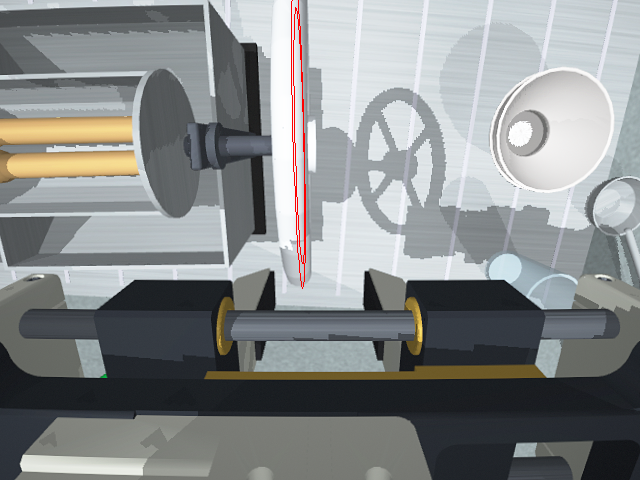

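drive_tool(
  increments=[
    [0,[0,0,0],0],
    [0,[0,0,0],0],
  ],
)

```text
t: 3.38
tcp_pos: [0.5091, -0.0232, 0.3074]
tcp_rot: [0.01, 1.0, 0.026, 0.002]
force: [-0.6, -0.2, 0.2]
gripper_width: 0.0458
```

```bash
python3 look.py c wrist; python3 -c "
from cell import env
import time
s=env.read_state();print(s['dq'].round(3),s['tcp_pos'])"
```

```text
t 3.3833 [ 0.5091 -0.0232  0.3074] [0.0101 0.9996 0.0256 0.0024] [-0.6 -0.2  0.2] 0.0458215598681422
tool x yaw 2.94066119010992 tool z [ 0.0054 -0.02   -0.9998]
tcp rel hub in rack axes [-0.0771 -0.015   0.0924]
[-0.006 -0.008 -0.011 -0.024  0.    -0.004 -0.006] [ 0.50965285 -0.02309829  0.30801567]
```

View pics/c_wrist.png

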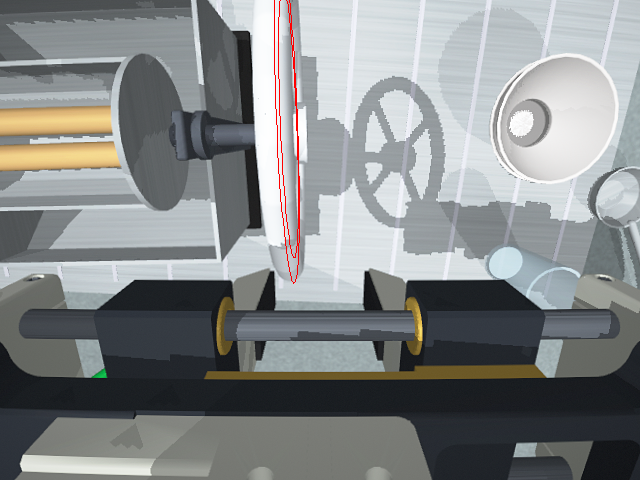

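```bash
python3 - <<'E'
import numpy as np
p=np.load("p.npy"); p[0]-=.0002; p[1]+=.003; np.save("p.npy",p)
E
```

drive_tool(
  increments=[
    [0,[0.001,-0.006,-0.005],-1],
    [0,[0.001,-0.006,0],0],
    [0,[0,0,0],0],
    [0,[0,0,0],0],
  ],
)

```text
t: 3.77
tcp_pos: [0.5137, -0.0102, 0.3187]
tcp_rot: [0.011, 0.999, 0.034, 0.007]
force: [-0.5, 0.4, -0.4]
gripper_width: 0.0458
```

```bash
python3 look.py d wrist
```

```text
t 3.7667 [ 0.5137 -0.0102  0.3187] [0.0112 0.9993 0.0342 0.0069] [-0.5  0.4 -0.4] 0.04579389331092322
tool x yaw 3.9299239855742814 tool z [ 0.0145 -0.0219 -0.9997]
tcp rel hub in rack axes [-0.0717 -0.0054  0.1037]
```

View pics/d_wrist.png

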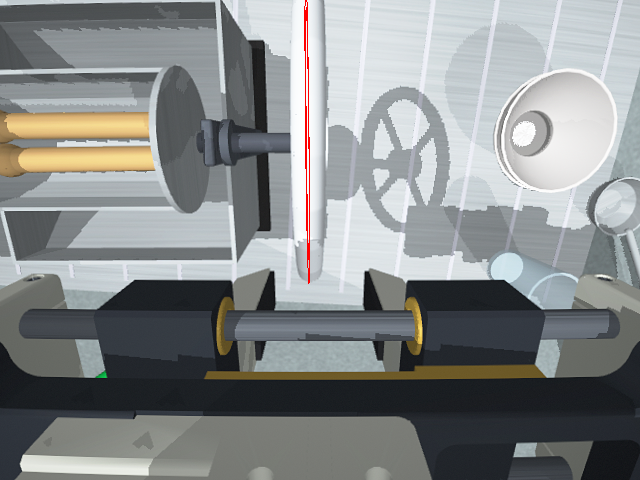

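drive_tool(
  increments=[
    [0,[-0.002,-0.003,0.005],0],
    [0,[0,-0.001,0.012],0],
    [0,[0,0,0.01],0],
    [0,[0,0,0],0],
    [0,[0,0,0],0],
  ],
)

```text
t: 4.23
tcp_pos: [0.5114, -0.0058, 0.2889]
tcp_rot: [0.011, 0.999, 0.035, 0.007]
force: [0.5, 0.1, -0.4]
gripper_width: 0.0458
```

```bash
python3 look.py e wrist
```

```text
t 4.2333 [ 0.5114 -0.0058  0.2889] [0.0114 0.9993 0.035  0.0071] [ 0.5  0.1 -0.4] 0.04579145522979739
tool x yaw 4.02012366056128 tool z [ 0.015  -0.0223 -0.9996]
tcp rel hub in rack axes [-0.0737 -0.0009  0.0739]
```

View pics/e_wrist.png

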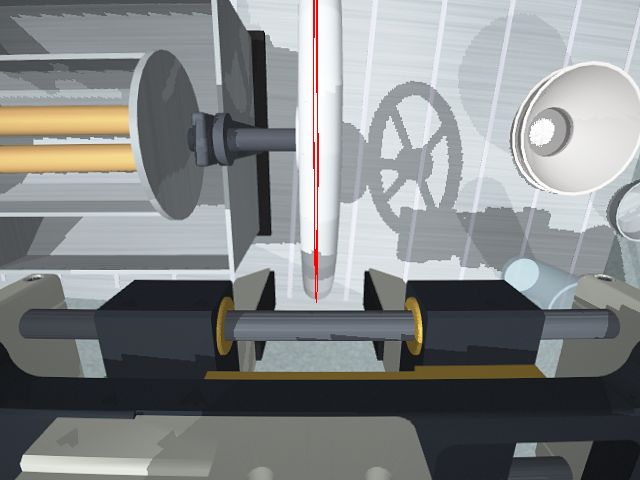

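drive_tool(
  increments=[
    [0,[0,0,0.007],0],
    [0,[0,0,0.006],0],
    [0,[0,0,0],0],
    [1,[0,0,0],0],
    [1,[0,0,0],0],
  ],
  force=30,
)

```text
t: 4.7
tcp_pos: [0.5114, -0.0066, 0.274]
tcp_rot: [0.011, 0.999, 0.035, 0.006]
force: [-0.4, 0.4, -0.2]
gripper_width: 0.0371
```

drive_tool(
  increments=[
    [1,[0,0,0],0],
    [1,[0,0,0],0],
  ],
)

```text
t: 4.87
tcp_pos: [0.5116, -0.0066, 0.2742]
tcp_rot: [0.011, 0.999, 0.035, 0.007]
force: [0.9, 0.7, -0.9]
gripper_width: 0.0241
```

```bash
python3 look.py f wrist
```

```text
t 4.8667 [ 0.5116 -0.0066  0.2742] [0.0111 0.9993 0.0345 0.0066] [ 0.9  0.7 -0.9] 0.024072799741630825
tool x yaw 3.967940596087184 tool z [ 0.014  -0.0216 -0.9997]
tcp rel hub in rack axes [-0.0735 -0.0016  0.0592]
```

View pics/f_wrist.png

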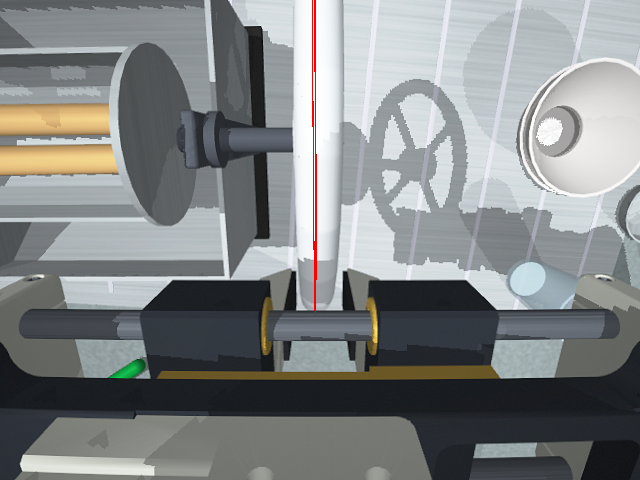

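drive_tool(
  increments=[
    [1,[0,0,0.001],0],
    [1,[0,0,0],0],
    [1,[0,0,0],0],
    [1,[0,0,0],0],
  ],
)

```text
t: 5.25
tcp_pos: [0.5114, -0.0054, 0.2738]
tcp_rot: [0.01, 0.999, 0.034, 0.007]
force: [-0.9, 1.0, -0.5]
gripper_width: 0.015
```

drive_tool(
  increments=[
    [1,[0.005,0,-0.006],0],
    [1,[0.005,0,-0.006],0],
    [1,[0.006,0,-0.005],0],
    [1,[0.006,0,-0.004],0],
    [1,[0.004,0,-0.002],0],
  ],
)

```text
t: 5.67
tcp_pos: [0.5315, -0.004, 0.2942]
tcp_rot: [0.01, 0.999, 0.034, -0.003]
force: [-6.9, 0.2, -1.5]
gripper_width: 0.0155
```

```bash
python3 look.py g wrist,scene
```

```text
t 5.6667 [ 0.5315 -0.004   0.2942] [ 0.0103  0.9994  0.0336 -0.0029] [-6.9  0.2 -1.5] 0.015497762184299092
tool x yaw 3.8517484751950803 tool z [-0.005  -0.0207 -0.9998]
tcp rel hub in rack axes [-0.0535 -0.0005  0.0792]
```

View pics/g_wrist.png

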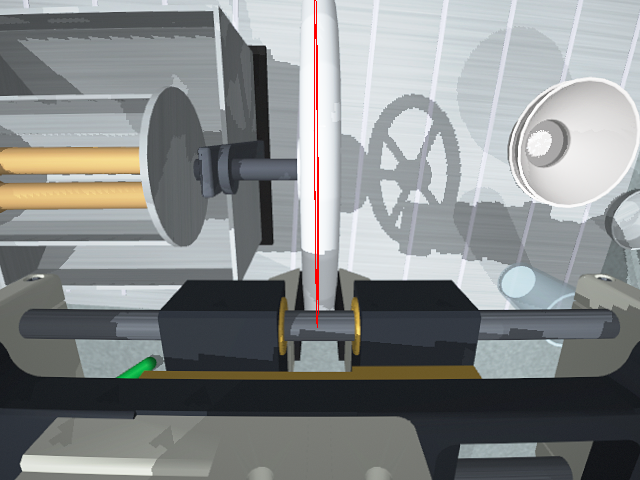

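View pics/g_scene.png

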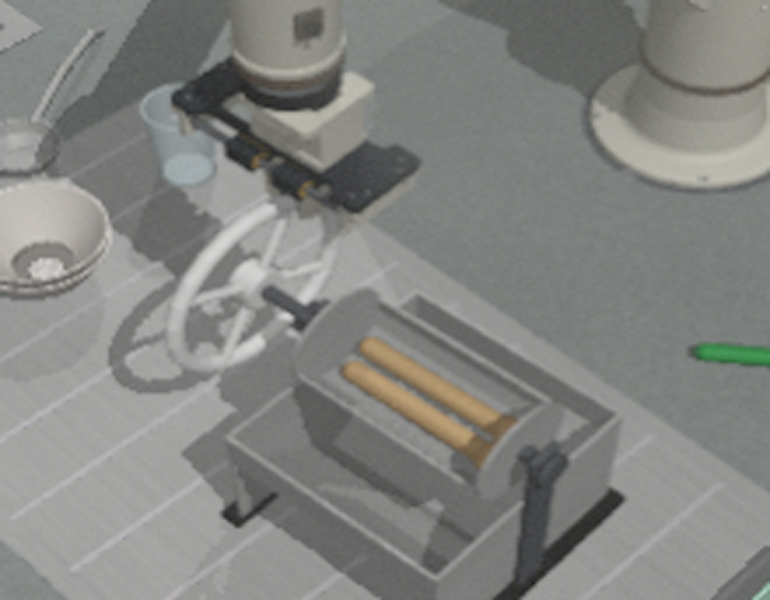

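drive_tool(
  increments=[
    [1,[0.007,0,-0.004],0],
    [1,[0.007,0,-0.004],0],
    [1,[0.008,0,-0.003],0],
    [1,[0.008,0,-0.003],0],
    [1,[0.006,0,-0.001],0],
  ],
)

```text
t: 6.18
tcp_pos: [0.5632, -0.002, 0.3084]
tcp_rot: [0.012, 0.999, 0.034, -0.013]
force: [-8.9, 0.1, 3.3]
gripper_width: 0.0152
```

```bash
cat > st.py <<'E'
from h import *
from cell import env
p=np.load("p.npy"); s=env.read_state(); q=s["tcp_rot"]; Rm=R.from_quat([q[1],q[2],q[3],q[0]]).as_matrix()
hub=world(p,[0,-.18,.215])[0]; d=s["tcp_pos"]-hub; c,sn=np.cos(p[2]),np.sin(p[2])
r=np.array([c*d[0]+sn*d[1],-sn*d[0]+c*d[1],d[2]])
print("rel",r.round(4),"phi(off .007)",np.degrees(np.arctan2(r[0],r[2]-.007)).round(1),"rad",np.hypot(r[0],r[2]-.007).round(4),"F",s["force"].round(1),"w",s["gripper_width"].round(4),"z",Rm[:,2].round(3),"yaw",np.degrees(np.arctan2(Rm[1,0],Rm[0,0])).round(2))
E
python3 st.py
```

```text
Traceback (most recent call last):
  File "st.py", line 6, in <module>
    print("rel",r.round(4),"phi(off .007)",np.degrees(np.arctan2(r[0],r[2]-.007)).round(1),"rad",np.hypot(r[0],r[2]-.007).round(4),"F",s["force"].round(1),"w",s["gripper_width"].round(4),"z",Rm[:,2].round(3),"yaw",np.degrees(np.arctan2(Rm[1,0],Rm[0,0])).round(2))
                                                                                                                                                               ^^^^^^^^^^^^^^^^^^^^^^^^
AttributeError: 'float' object has no attribute 'round'
```

```bash
sed -i 's/s\["gripper_width"\].round(4)/round(float(s["gripper_width"]),4)/' st.py; python3 st.py
```

```text
rel [-0.0218 -0.0006  0.0934] phi(off .007) -14.2 rad 0.0891 F [-8.9  0.1  3.3] w 0.0152 z [-0.025 -0.024 -0.999] yaw 3.86
```

drive_tool(
  increments=[
    [0.2,[0,0,0],0],
    [0.2,[0,0,0],0],
    [0.2,[0,0,0],0],
    [0.2,[0,0,0],0],
  ],
)

```text
t: 6.52
tcp_pos: [0.57, -0.0013, 0.3125]
tcp_rot: [0.012, 0.999, 0.034, -0.007]
force: [0.4, -0.7, 0.1]
gripper_width: 0.0349
```

```bash
python3 st.py; python3 look.py h scene
```

```text
rel [-0.0149 -0.0005  0.0975] phi(off .007) -9.4 rad 0.0917 F [ 0.4 -0.7  0.1] w 0.0349 z [-0.013 -0.023 -1.   ] yaw 3.9
t 6.5167 [ 0.57   -0.0013  0.3125] [ 0.0115  0.9993  0.0341 -0.0067] [ 0.4 -0.7  0.1] 0.03493874193149271
tool x yaw 3.89883059097745 tool z [-0.0126 -0.0235 -0.9996]
tcp rel hub in rack axes [-0.0149 -0.0005  0.0975]
```

View pics/h_scene.png

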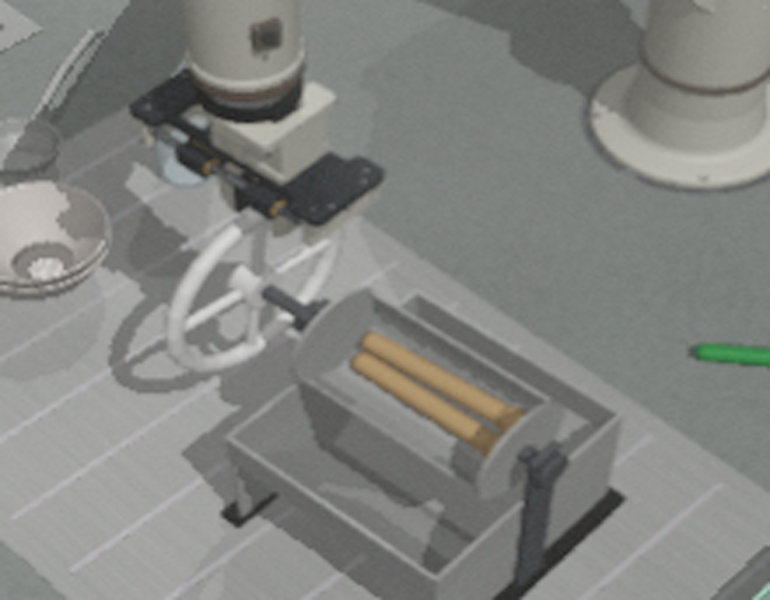

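drive_tool(
  increments=[
    [0,[-0.013,0,0.002],0],
    [0,[-0.013,0,0.006],0],
    [0,[-0.012,0,0.009],0],
    [0,[-0.009,0,0.009],0],
    [0,[0,0,0],0],
  ],
)

```text
t: 6.98
tcp_pos: [0.5242, -0.0054, 0.2889]
tcp_rot: [0.012, 0.999, 0.034, -0.002]
force: [0.1, -0.5, -0.4]
gripper_width: 0.0456
```

drive_tool(
  increments=[
    [0,[0,0,0],0],
  ],
)

```text
t: 7.07
tcp_pos: [0.5245, -0.0057, 0.2895]
tcp_rot: [0.013, 0.999, 0.034, -0.001]
force: [0.1, 0.6, 0.9]
gripper_width: 0.0455
```

```bash
python3 st.py; python3 look.py i wrist
```

```text
rel [-0.0606 -0.0017  0.0745] phi(off .007) -41.9 rad 0.0907 F [0.1 0.6 0.9] w 0.0455 z [-0.002 -0.025 -1.   ] yaw 3.86
t 7.0667 [ 0.5245 -0.0057  0.2895] [ 0.0126  0.9994  0.0337 -0.0015] [0.1 0.6 0.9] 0.04548285096626331
tool x yaw 3.8579306280133303 tool z [-0.0021 -0.0254 -0.9997]
tcp rel hub in rack axes [-0.0606 -0.0017  0.0745]
```

View pics/i_wrist.png

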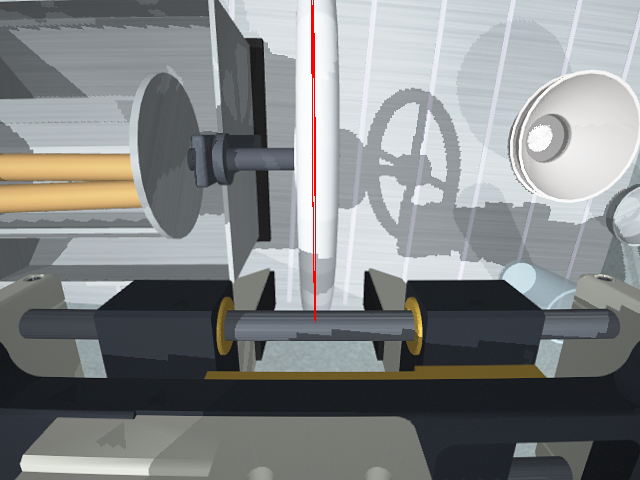

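drive_tool(
  increments=[
    [0,[-0.007,-0.001,0.007],0],
    [0,[-0.006,0,0.008],0],
    [0,[0,0,0.001],0],
    [1,[0,0,0],0],
    [1,[0,0,0],0],
  ],
  force=40,
)

```text
t: 7.53
tcp_pos: [0.5124, -0.0056, 0.2733]
tcp_rot: [0.012, 0.999, 0.034, 0.0]
force: [-0.1, 0.6, 0.9]
gripper_width: 0.037
```

drive_tool(
  increments=[
    [1,[0,0,0],0],
    [1,[0,0,0],0],
    [1,[0,0,0],0],
    [1,[0,0,0],0],
    [1,[0,0,0],0],
  ],
)

```text
t: 7.95
tcp_pos: [0.5131, -0.0053, 0.2735]
tcp_rot: [0.012, 0.999, 0.033, 0.0]
force: [-0.4, -0.5, 0.8]
gripper_width: 0.015
```

```bash
python3 st.py
```

```text
rel [-0.0719 -0.0004  0.0585] phi(off .007) -54.4 rad 0.0885 F [-0.4 -0.5  0.8] w 0.015 z [ 0.001 -0.023 -1.   ] yaw 3.82
```

drive_tool(
  increments=[
    [1,[0.005,0,-0.006],0],
    [1,[0.005,0,-0.006],0],
    [1,[0.006,0,-0.006],0],
    [1,[0.006,0,-0.005],0],
    [1,[0.006,0,-0.005],0],
  ],
)

```text
t: 8.37
tcp_pos: [0.5354, -0.0038, 0.2961]
tcp_rot: [0.011, 0.999, 0.033, -0.01]
force: [-0.0, 0.9, -15.9]
gripper_width: 0.015
```

```bash
python3 st.py
```

```text
rel [-0.0496 -0.0005  0.0811] phi(off .007) -33.8 rad 0.0891 F [ -0.    0.9 -15.9] w 0.015 z [-0.019 -0.022 -1.   ] yaw 3.76
```

drive_tool(
  increments=[
    [1,[0.008,0,-0.003],0],
    [1,[0.008,0,-0.003],0],
    [1,[0.008,0,-0.003],0],
    [1,[0.008,0,-0.002],0],
    [1,[0.008,0,-0.002],0],
  ],
)

```text
t: 8.78
tcp_pos: [0.5694, -0.0015, 0.3097]
tcp_rot: [0.013, 0.999, 0.033, -0.022]
force: [-6.7, 0.2, -8.9]
gripper_width: 0.015
```

```bash
python3 st.py
```

```text
rel [-0.0155 -0.0006  0.0947] phi(off .007) -10.0 rad 0.0891 F [-6.7  0.2 -8.9] w 0.015 z [-0.044 -0.028 -0.999] yaw 3.76
```

drive_tool(
  increments=[
    [1,[0.008,0,-0.001],0],
    [1,[0.008,0,-0.001],0],
    [1,[0.008,0,0],0],
    [1,[0.008,0,0.001],0],
    [1,[0.008,0,0.001],0],
  ],
)

```text
t: 9.2
tcp_pos: [0.6044, 0.0008, 0.31]
tcp_rot: [0.016, 0.999, 0.034, -0.034]
force: [-9.5, -0.7, -3.8]
gripper_width: 0.015
```

```bash
python3 st.py; python3 look.py j scene
```

```text
rel [ 0.0196 -0.0007  0.095 ] phi(off .007) 12.5 rad 0.0901 F [-9.5 -0.7 -3.8] w 0.015 z [-0.067 -0.034 -0.997] yaw 3.8
t 9.2 [0.6044 0.0008 0.31  ] [ 0.0161  0.9987  0.0336 -0.0339] [-9.5 -0.7 -3.8] 0.014961961403827155
tool x yaw 3.7992432361109976 tool z [-0.0666 -0.0344 -0.9972]
tcp rel hub in rack axes [ 0.0196 -0.0007  0.095 ]
```

View pics/j_scene.png

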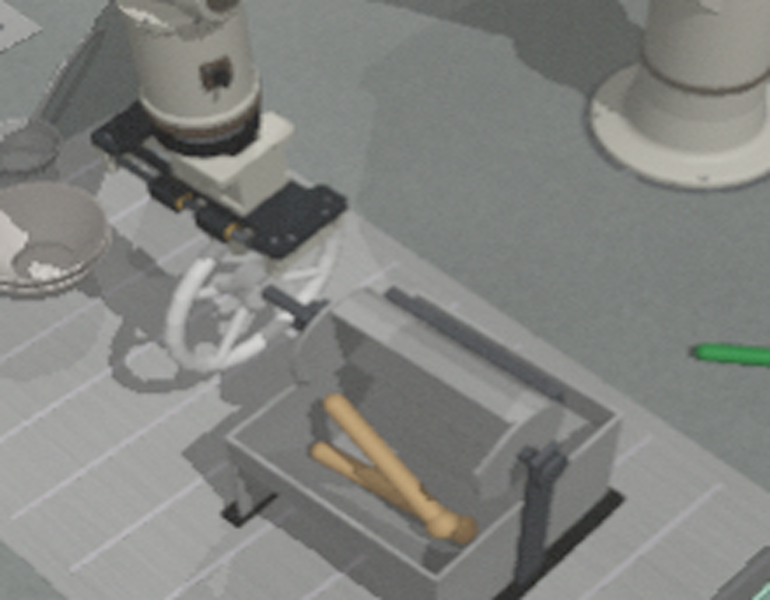

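drive_tool(
  increments=[
    [1,[0.008,0,0.001],0],
    [1,[0.008,0,0.002],0],
    [1,[0.007,0,0.003],0],
    [1,[0.007,0,0.003],0],
    [1,[0.007,0,0.004],0],
  ],
)

```text
t: 9.67
tcp_pos: [0.6364, 0.003, 0.2979]
tcp_rot: [0.018, 0.998, 0.034, -0.044]
force: [-8.5, -0.4, 2.6]
gripper_width: 0.0152
```

```bash
python3 st.py; python3 look.py k scene
```

```text
rel [ 0.0516 -0.0008  0.0829] phi(off .007) 34.2 rad 0.0918 F [-8.5 -0.4  2.6] w 0.0152 z [-0.087 -0.04  -0.995] yaw 3.85
t 9.6667 [0.6364 0.003  0.2979] [ 0.0185  0.9983  0.0343 -0.0443] [-8.5 -0.4  2.6] 0.01516696133619074
tool x yaw 3.8519509558711578 tool z [-0.0873 -0.0399 -0.9954]
tcp rel hub in rack axes [ 0.0516 -0.0008  0.0829]
```

View pics/k_scene.png

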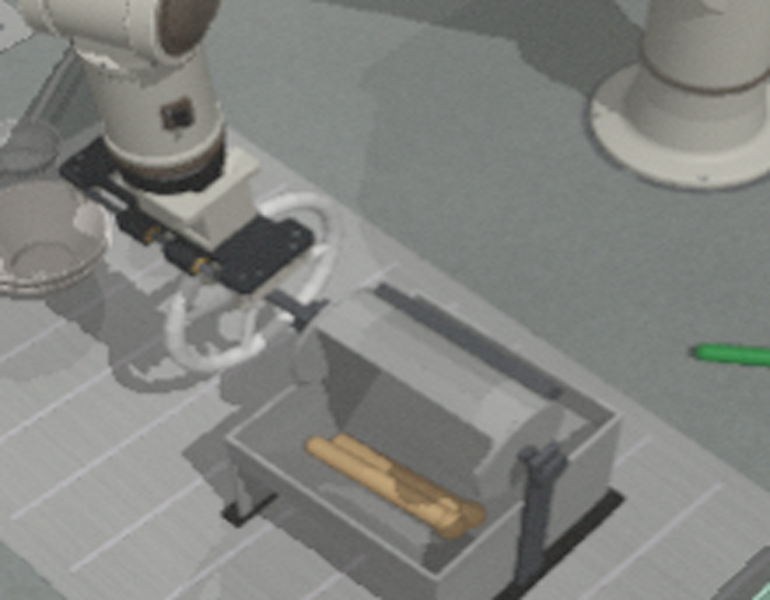

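drive_tool(
  increments=[
    [1,[0.006,0,0.005],0],
    [1,[0.006,0,0.005],0],
    [1,[0.005,0,0.005],0],
    [1,[0.005,0,0.006],0],
  ],
)

```text
t: 10.05
tcp_pos: [0.657, 0.0044, 0.2815]
tcp_rot: [0.02, 0.998, 0.035, -0.047]
force: [-7.3, -1.4, 4.1]
gripper_width: 0.015
```

```bash
python3 st.py; python3 look.py l scene,wrist,top
```

```text
rel [ 0.0723 -0.0008  0.0665] phi(off .007) 50.5 rad 0.0936 F [-7.3 -1.4  4.1] w 0.015 z [-0.093 -0.043 -0.995] yaw 3.87
t 10.05 [0.657  0.0044 0.2815] [ 0.0197  0.9981  0.0346 -0.047 ] [-7.3 -1.4  4.1] 0.014957384589202562
tool x yaw 3.8733266272480673 tool z [-0.0925 -0.0427 -0.9948]
tcp rel hub in rack axes [ 0.0723 -0.0008  0.0665]
```

View pics/l_scene.png

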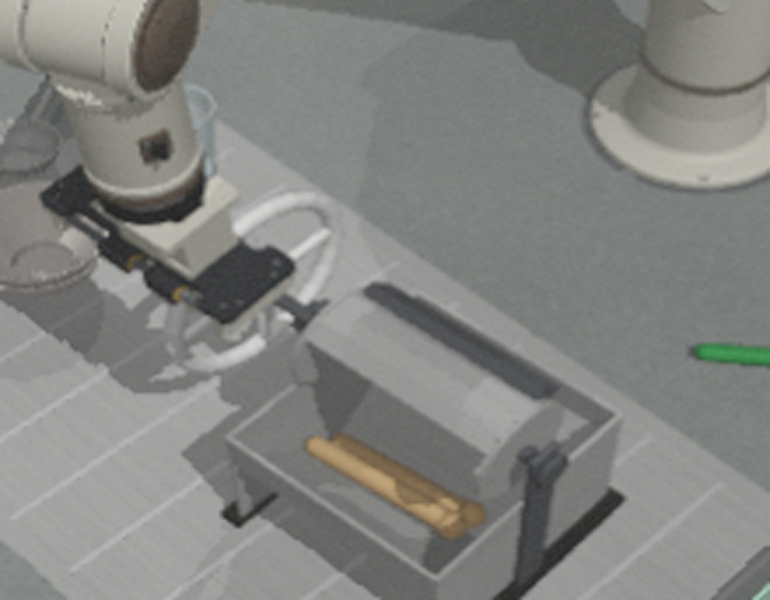

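View pics/l_wrist.png

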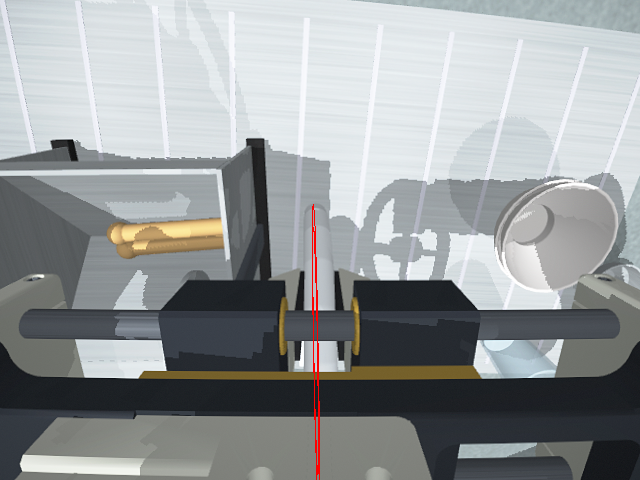

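drive_tool(
  increments=[
    [0,[0,0,0],0],
    [0,[0,0,0],0],
    [0,[0,0,0],0],
    [0,[0,0,0],0],
    [0,[0,0,0],0],
  ],
)

```text
t: 10.62
tcp_pos: [0.664, 0.0045, 0.2857]
tcp_rot: [0.019, 0.999, 0.033, -0.038]
force: [-0.2, 0.1, -0.7]
gripper_width: 0.0437
```

```bash
python3 st.py
```

```text
rel [ 0.0792 -0.0012  0.0707] phi(off .007) 51.2 rad 0.1017 F [-0.2  0.1 -0.7] w 0.0437 z [-0.075 -0.04  -0.996] yaw 3.73
```

drive_tool(
  increments=[
    [0,[-0.014,0,-0.012],0],
    [0,[-0.02,0,-0.009],0],
    [0,[-0.021,0,-0.003],0],
    [0,[-0.018,0,0.003],0],
    [0,[-0.012,0,0.004],0],
  ],
)

```text
t: 11.03
tcp_pos: [0.582, 0.0001, 0.3109]
tcp_rot: [0.018, 0.999, 0.032, -0.034]
force: [0.3, 0.1, -0.3]
gripper_width: 0.0457
```

drive_tool(
  increments=[
    [0,[0,0,0],0],
    [0,[0,0,0],0],
  ],
)

```text
t: 11.2
tcp_pos: [0.5806, -0.0006, 0.312]
tcp_rot: [0.019, 0.999, 0.032, -0.034]
force: [0.0, 0.8, 0.4]
gripper_width: 0.0461
```

```bash
python3 st.py; python3 look.py m wrist,scene
```

```text
rel [-0.0043 -0.0004  0.097 ] phi(off .007) -2.7 rad 0.0901 F [0.  0.8 0.4] w 0.0461 z [-0.066 -0.041 -0.997] yaw 3.63
t 11.2 [ 0.5806 -0.0006  0.312 ] [ 0.0193  0.9987  0.0323 -0.0336] [0.  0.8 0.4] 0.0460876887649243
tool x yaw 3.6296483061321774 tool z [-0.0658 -0.0408 -0.997 ]
tcp rel hub in rack axes [-0.0043 -0.0004  0.097 ]
```

View pics/m_wrist.png

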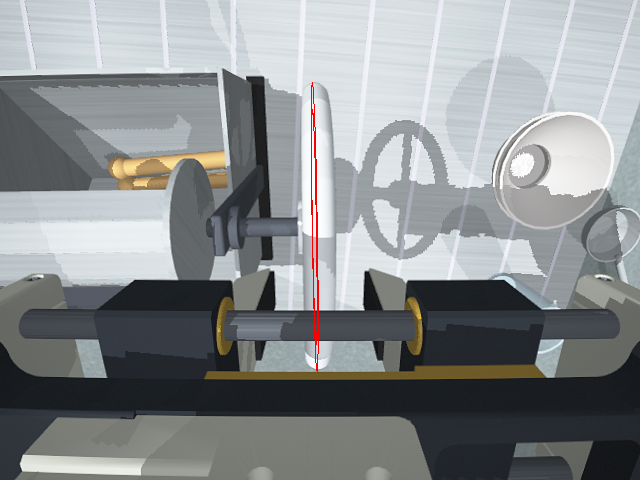

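View pics/m_scene.png

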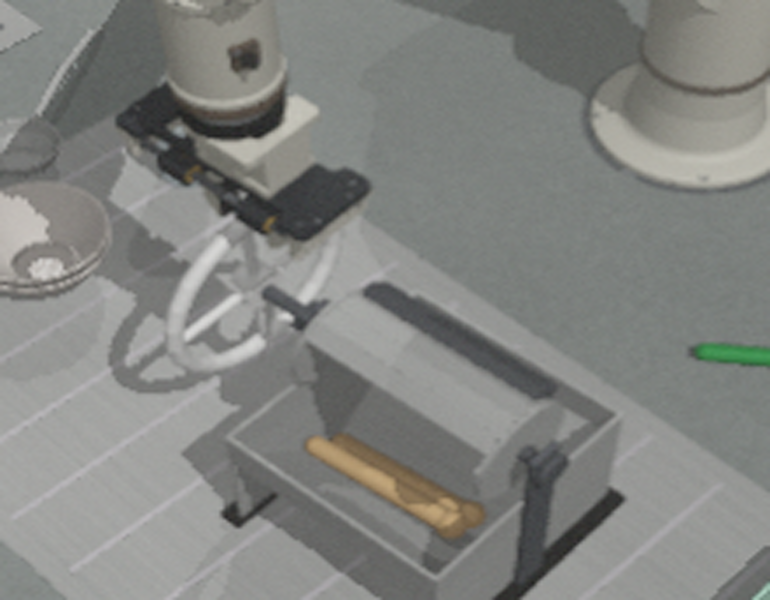

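drive_tool(
  increments=[
    [0,[-0.012,0,0.003],0],
    [0,[-0.011,0,0.003],0],
    [0.3,[0,0,0],0],
    [1,[0,0,0],0],
    [1,[0,0,0],0],
  ],
)

```text
t: 11.72
tcp_pos: [0.5619, -0.0014, 0.3074]
tcp_rot: [0.017, 0.999, 0.032, -0.032]
force: [-0.6, 0.1, -0.2]
gripper_width: 0.0306
```

drive_tool(
  increments=[
    [1,[0,0,0],0],
    [1,[0,0,0],0],
    [1,[0,0,0],0],
    [1,[0,0,0],0],
  ],
)

```text
t: 12.05
tcp_pos: [0.5635, -0.0019, 0.3075]
tcp_rot: [0.017, 0.999, 0.032, -0.033]
force: [-1.1, 0.1, 2.2]
gripper_width: 0.0149
```

```bash
python3 st.py
```

```text
rel [-0.0214 -0.0006  0.0925] phi(off .007) -14.1 rad 0.0881 F [-1.1  0.1  2.2] w 0.0149 z [-0.064 -0.036 -0.997] yaw 3.57
```

drive_tool(
  increments=[
    [1,[0.008,0,-0.002],0],
    [1,[0.008,0,-0.002],0],
    [1,[0.008,0,-0.001],0],
    [1,[0.008,0,0],0],
    [1,[0.008,0,0],0],
  ],
)

```text
t: 12.47
tcp_pos: [0.5936, 0.0001, 0.3094]
tcp_rot: [0.02, 0.998, 0.032, -0.046]
force: [-7.3, -1.5, 4.4]
gripper_width: 0.0149
```

```bash
python3 st.py
```

```text
rel [ 0.0087 -0.0007  0.0944] phi(off .007) 5.7 rad 0.0878 F [-7.3 -1.5  4.4] w 0.0149 z [-0.091 -0.042 -0.995] yaw 3.57
```

drive_tool(
  increments=[
    [1,[0.012,0,0],0],
    [1,[0.012,0,0.002],0],
    [1,[0.011,0,0.004],0],
    [1,[0.01,0,0.005],0],
    [1,[0.009,0,0.006],0],
  ],
)

```text
t: 12.88
tcp_pos: [0.6427, 0.0033, 0.2894]
tcp_rot: [0.021, 0.998, 0.033, -0.052]
force: [-3.2, -0.9, 4.8]
gripper_width: 0.0151
```

```bash
python3 st.py
```

```text
rel [ 0.058  -0.0009  0.0744] phi(off .007) 40.7 rad 0.0889 F [-3.2 -0.9  4.8] w 0.0151 z [-0.103 -0.046 -0.994] yaw 3.66
```

drive_tool(
  increments=[
    [1,[0.008,0,0.007],0],
    [1,[0.005,0,0.005],0],
    [0,[0,0,0],0],
    [0,[0,0,0],0],
    [0,[0,0,0],0],
  ],
)

```text
t: 13.3
tcp_pos: [0.6565, 0.0053, 0.2756]
tcp_rot: [0.02, 0.998, 0.034, -0.052]
force: [-0.8, -0.2, 0.4]
gripper_width: 0.0309
```

drive_tool(
  increments=[
    [0,[0,0,0],0],
    [0,[0,0,0],0],
  ],
)

```text
t: 13.47
tcp_pos: [0.6564, 0.0056, 0.2758]
tcp_rot: [0.02, 0.998, 0.034, -0.052]
force: [-1.5, -0.3, -0.1]
gripper_width: 0.0432
```

```bash
python3 st.py;python3 look.py n scene,wrist
```

```text
rel [0.0718 0.0004 0.0608] phi(off .007) 53.1 rad 0.0897 F [-1.5 -0.3 -0.1] w 0.0432 z [-0.103 -0.043 -0.994] yaw 3.78
t 13.4667 [0.6564 0.0056 0.2758] [ 0.0199  0.9979  0.0339 -0.0522] [-1.5 -0.3 -0.1] 0.043177814161417034
tool x yaw 3.7809493823144695 tool z [-0.1028 -0.0433 -0.9938]
tcp rel hub in rack axes [0.0718 0.0004 0.0608]
```

View pics/n_scene.png

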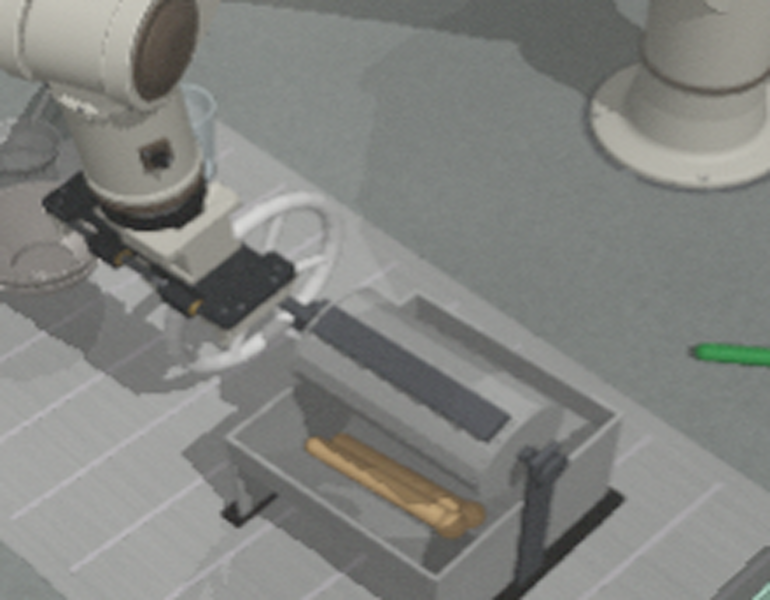

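drive_tool(
  increments=[
    [0,[-0.018,0,-0.015],0],
    [0,[-0.025,0,-0.011],0],
    [0,[-0.026,0,-0.003],0],
  ],
)

```text
t: 13.82
tcp_pos: [0.5913, 0.0021, 0.3098]
tcp_rot: [0.018, 0.998, 0.033, -0.053]
force: [0.6, 0.3, 0.1]
gripper_width: 0.0458
```

```bash
python3 st.py
```

```text
rel [0.0066 0.0015 0.0948] phi(off .007) 4.3 rad 0.088 F [0.6 0.3 0.1] w 0.0458 z [-0.105 -0.04  -0.994] yaw 3.72
```

drive_tool(
  increments=[
    [0,[-0.02,0,0.004],0],
    [0,[-0.02,0,0.009],0],
    [0,[-0.014,0.001,0.011],0],
    [0,[-0.006,0,0.006],0],
    [0,[0,0,0],0],
  ],
)

```text
t: 14.23
tcp_pos: [0.5226, -0.0039, 0.2894]
tcp_rot: [0.021, 0.998, 0.033, -0.051]
force: [-0.3, 1.1, 0.2]
gripper_width: 0.0459
```

```bash
python3 st.py; python3 look.py o wrist
```

```text
rel [-0.0624  0.0003  0.0744] phi(off .007) -42.8 rad 0.0919 F [-0.3  1.1  0.2] w 0.0459 z [-0.101 -0.045 -0.994] yaw 3.71
t 14.2333 [ 0.5226 -0.0039  0.2894] [ 0.0211  0.9979  0.0334 -0.0511] [-0.3  1.1  0.2] 0.04588973502994985
tool x yaw 3.714898091096413 tool z [-0.1005 -0.0454 -0.9939]
tcp rel hub in rack axes [-0.0624  0.0003  0.0744]
```

View pics/o_wrist.png

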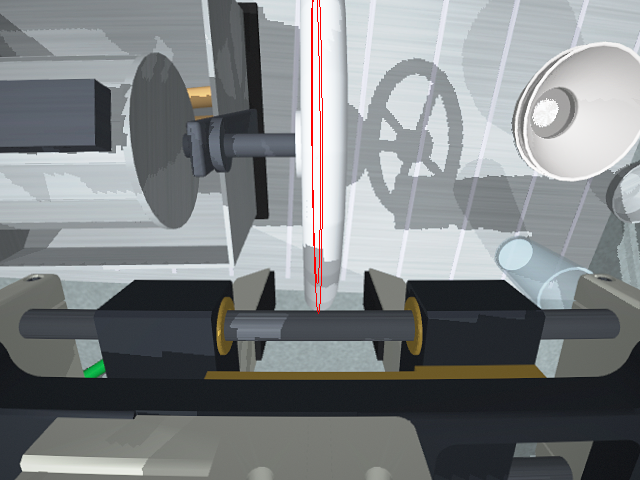

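drive_tool(
  increments=[
    [0,[-0.005,0,0.008],0],
    [0.3,[0,0,0.002],0],
    [1,[0,0,0],0],
    [1,[0,0,0],0],
    [1,[0,0,0],0],
  ],
)

```text
t: 14.7
tcp_pos: [0.5197, -0.0042, 0.2809]
tcp_rot: [0.02, 0.998, 0.033, -0.049]
force: [-0.8, -0.2, -0.1]
gripper_width: 0.0239
```

drive_tool(
  increments=[
    [1,[0,0,0],0],
    [1,[0,0,0],0],
    [1,[0,0,0],0],
    [1,[0,0,0],0],
  ],
)

```text
t: 15.03
tcp_pos: [0.5201, -0.0048, 0.2809]
tcp_rot: [0.02, 0.998, 0.032, -0.05]
force: [-0.5, -1.2, 1.3]
gripper_width: 0.0153
```

```bash
python3 st.py
```

```text
rel [-0.065  -0.0004  0.0659] phi(off .007) -47.8 rad 0.0877 F [-0.5 -1.2  1.3] w 0.0153 z [-0.098 -0.043 -0.994] yaw 3.52
```

drive_tool(
  increments=[
    [1,[0.006,0,-0.008],0],
    [1,[0.007,0,-0.007],0],
    [1,[0.008,0,-0.006],0],
    [1,[0.008,0,-0.005],0],
    [1,[0.009,0,-0.004],0],
  ],
)

```text
t: 15.45
tcp_pos: [0.551, -0.0027, 0.3033]
tcp_rot: [0.021, 0.997, 0.031, -0.064]
force: [-7.9, -2.0, 6.8]
gripper_width: 0.0149
```

```bash
python3 st.py
```

```text
rel [-0.0339 -0.0005  0.0883] phi(off .007) -22.6 rad 0.0881 F [-7.9 -2.   6.8] w 0.0149 z [-0.126 -0.046 -0.991] yaw 3.46
```

drive_tool(
  increments=[
    [1,[0.009,0,-0.005],0],
    [1,[0.01,0,-0.004],0],
    [1,[0.01,0,-0.002],0],
    [1,[0.01,0,-0.001],0],
    [1,[0.01,0,0],0],
  ],
)

```text
t: 15.87
tcp_pos: [0.5988, 0.0005, 0.3094]
tcp_rot: [0.023, 0.997, 0.033, -0.071]
force: [-3.8, -1.3, -0.3]
gripper_width: 0.0147
```

```bash
python3 st.py
```

```text
rel [ 0.014  -0.0006  0.0944] phi(off .007) 9.1 rad 0.0885 F [-3.8 -1.3 -0.3] w 0.0147 z [-0.14  -0.051 -0.989] yaw 3.59
```

drive_tool(
  increments=[
    [1,[0.01,0,0.001],0],
    [1,[0.01,0,0.002],0],
    [1,[0.01,0,0.003],0],
    [1,[0.009,0,0.004],0],
    [1,[0.008,0,0.005],0],
  ],
)

```text
t: 16.28
tcp_pos: [0.645, 0.0035, 0.2877]
tcp_rot: [0.024, 0.996, 0.035, -0.073]
force: [-4.4, -1.7, 3.3]
gripper_width: 0.0147
```

```bash
python3 st.py
```

```text
rel [ 0.0603 -0.0008  0.0727] phi(off .007) 42.6 rad 0.0891 F [-4.4 -1.7  3.3] w 0.0147 z [-0.145 -0.053 -0.988] yaw 3.79
```

drive_tool(
  increments=[
    [1,[0.008,0,0.006],0],
    [1,[0.006,0,0.007],0],
    [0,[0,0,0],0],
    [0,[0,0,0],0],
    [0,[0,0,0],0],
  ],
)

```text
t: 16.7
tcp_pos: [0.6618, 0.0051, 0.2689]
tcp_rot: [0.023, 0.997, 0.035, -0.071]
force: [-0.1, -0.4, 0.5]
gripper_width: 0.0306
```

drive_tool(
  increments=[
    [0,[0,0,0],0],
    [0,[0,0,0],0],
  ],
)

```text
t: 16.87
tcp_pos: [0.6623, 0.0051, 0.2691]
tcp_rot: [0.022, 0.997, 0.034, -0.07]
force: [0.5, -0.0, 0.2]
gripper_width: 0.0432
```

```bash
python3 st.py;python3 look.py q scene,wrist
```

```text
rel [ 0.0776 -0.0005  0.0541] phi(off .007) 58.7 rad 0.0908 F [ 0.5 -0.   0.2] w 0.0432 z [-0.138 -0.05  -0.989] yaw 3.8
t 16.8667 [0.6623 0.0051 0.2691] [ 0.0224  0.9967  0.0345 -0.0702] [ 0.5 -0.   0.2] 0.04318440901612009
tool x yaw 3.7974603024766456 tool z [-0.1385 -0.0496 -0.9891]
tcp rel hub in rack axes [ 0.0776 -0.0005  0.0541]
```

View pics/q_scene.png

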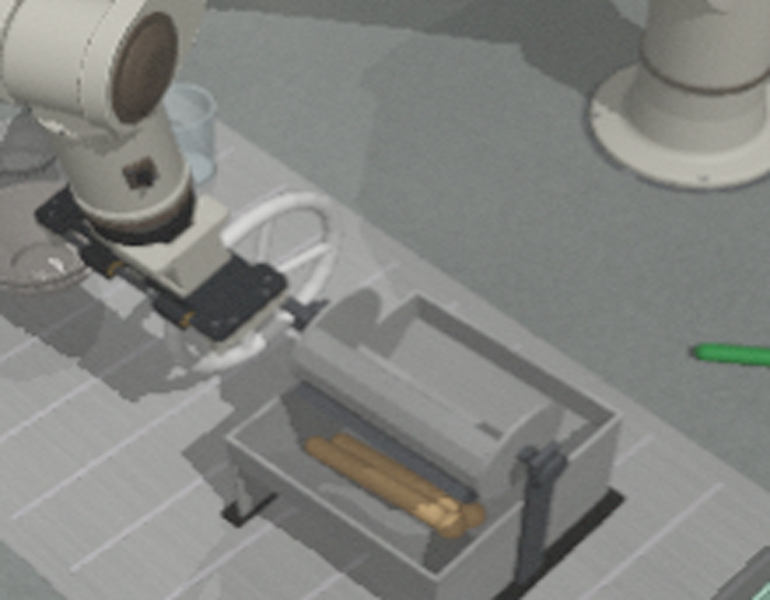

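drive_tool(
  increments=[
    [0,[-0.016,0,-0.016],0],
    [0,[-0.024,0,-0.012],0],
    [0,[-0.026,0,-0.003],0],
    [0,[-0.016,0,0.003],0],
    [0,[-0.008,0,0.003],0],
  ],
)

```text
t: 17.38
tcp_pos: [0.5749, 0.0007, 0.3079]
tcp_rot: [0.022, 0.997, 0.034, -0.069]
force: [0.2, 0.0, -0.5]
gripper_width: 0.046
```

drive_tool(
  increments=[
    [0,[0,0,0],0],
    [0,[0,0,0],0],
  ],
)

```text
t: 17.55
tcp_pos: [0.5734, 0.0001, 0.3094]
tcp_rot: [0.024, 0.997, 0.034, -0.069]
force: [0.6, -0.3, -1.0]
gripper_width: 0.0461
```

```bash
python3 st.py;python3 look.py r wrist,scene
```

```text
rel [-0.0114  0.0007  0.0944] phi(off .007) -7.4 rad 0.0881 F [ 0.6 -0.3 -1. ] w 0.0461 z [-0.135 -0.052 -0.989] yaw 3.71
t 17.55 [5.734e-01 1.000e-04 3.094e-01] [ 0.0236  0.9968  0.0338 -0.0686] [ 0.6 -0.3 -1. ] 0.04610017098606096
tool x yaw 3.71416923938026 tool z [-0.1353 -0.0516 -0.9895]
tcp rel hub in rack axes [-0.0114  0.0007  0.0944]
```

View pics/r_wrist.png

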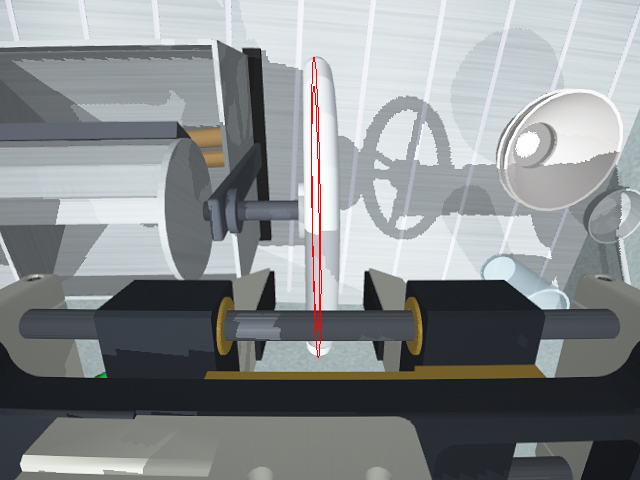

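View pics/r_scene.png

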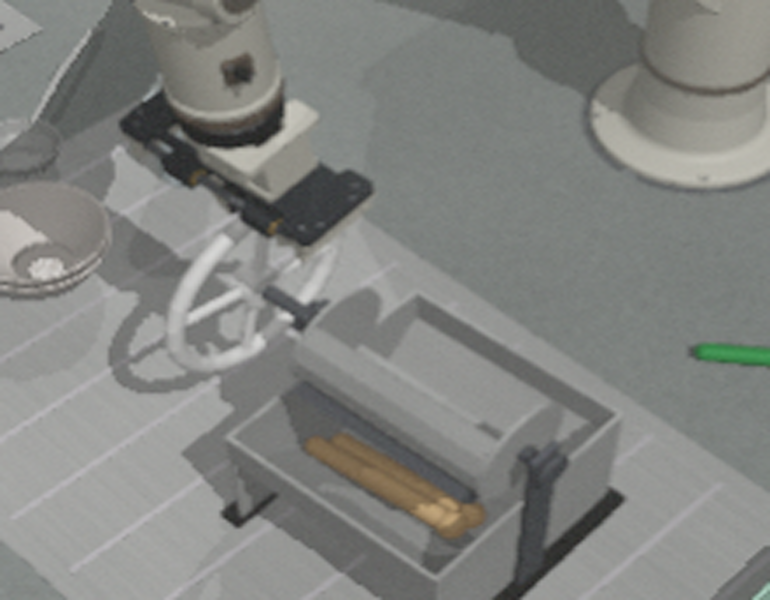

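drive_tool(
  increments=[
    [0,[-0.011,0,0.002],0],
    [0,[-0.009,0,0.003],0],
    [0.3,[0,0,0],0],
    [1,[0,0,0],0],
    [1,[0,0,0],0],
  ],
)

```text
t: 18.07
tcp_pos: [0.5554, -0.0008, 0.3059]
tcp_rot: [0.022, 0.997, 0.034, -0.068]
force: [0.0, 0.5, -0.2]
gripper_width: 0.0303
```

drive_tool(
  increments=[
    [1,[0,0,0],0],
    [1,[0,0,0],0],
    [1,[0,0,0],0],
    [1,[0,0,0],0],
  ],
)

```text
t: 18.4
tcp_pos: [0.5565, -0.0023, 0.3059]
tcp_rot: [0.022, 0.997, 0.033, -0.069]
force: [-0.3, 0.3, 1.0]
gripper_width: 0.0154
```

```bash
python3 st.py
```

```text
rel [-0.0284 -0.0005  0.0909] phi(off .007) -18.7 rad 0.0886 F [-0.3  0.3  1. ] w 0.0154 z [-0.135 -0.049 -0.99 ] yaw 3.6
```

drive_tool(
  increments=[
    [1,[0.01,0,-0.004],0],
    [1,[0.01,0,-0.003],0],
    [1,[0.01,0,-0.002],0],
    [1,[0.01,0,-0.001],0],
    [1,[0.01,0,0],0],
  ],
)

```text
t: 18.82
tcp_pos: [0.6003, 0.0005, 0.3083]
tcp_rot: [0.024, 0.996, 0.033, -0.079]
force: [-4.1, -0.9, 3.4]
gripper_width: 0.0149
```

```bash
python3 st.py
```

```text
rel [ 0.0154 -0.0007  0.0933] phi(off .007) 10.1 rad 0.0877 F [-4.1 -0.9  3.4] w 0.0149 z [-0.155 -0.053 -0.986] yaw 3.58
```

drive_tool(
  increments=[
    [1,[0.01,0,0],0],
    [1,[0.009,0,0.001],0],
    [1,[0.006,0,0.001],0],
  ],
)

```text
t: 19.07
tcp_pos: [0.6222, 0.002, 0.3013]
tcp_rot: [0.025, 0.996, 0.034, -0.084]
force: [-4.5, -2.3, 3.1]
gripper_width: 0.015
```

```bash
python3 st.py;python3 look.py s wrist,scene
```

```text
rel [ 0.0374 -0.0008  0.0863] phi(off .007) 25.2 rad 0.0877 F [-4.5 -2.3  3.1] w 0.015 z [-0.166 -0.055 -0.985] yaw 3.64
t 19.0667 [0.6222 0.002  0.3013] [ 0.0248  0.9956  0.0336 -0.084 ] [-4.5 -2.3  3.1] 0.015001123131931615
tool x yaw 3.6446098711646666 tool z [-0.1656 -0.0551 -0.9847]
tcp rel hub in rack axes [ 0.0374 -0.0008  0.0863]
```

View pics/s_scene.png

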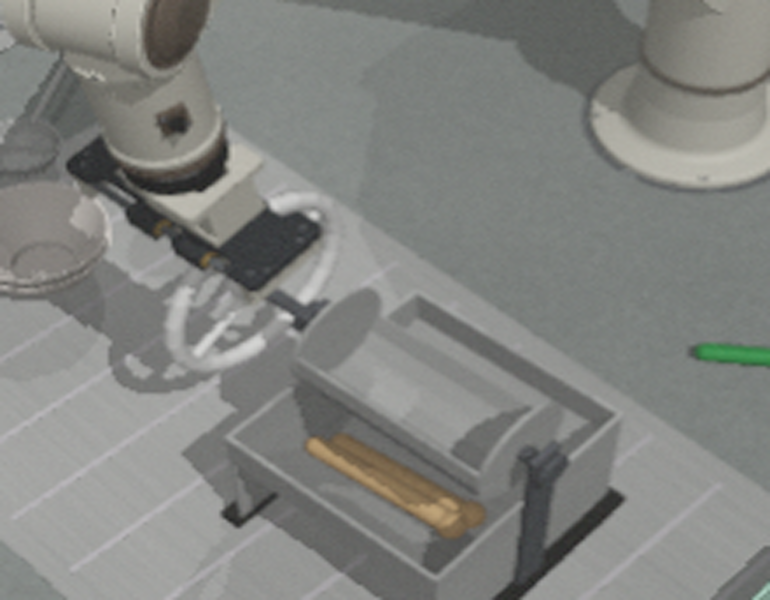

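drive_tool(
  increments=[
    [1,[0.007,0,0.003],0],
    [1,[0.007,0,0.003],0],
    [1,[0.006,0,0.003],0],
  ],
)

```text
t: 19.42
tcp_pos: [0.6403, 0.0031, 0.2901]
tcp_rot: [0.025, 0.996, 0.034, -0.084]
force: [-4.6, -1.0, 3.5]
gripper_width: 0.0151
```

```bash
python3 st.py
```

```text
rel [ 0.0555 -0.0009  0.0751] phi(off .007) 39.2 rad 0.0879 F [-4.6 -1.   3.5] w 0.0151 z [-0.165 -0.055 -0.985] yaw 3.7
```

drive_tool(
  increments=[
    [1,[0.006,0,0.004],0],
    [1,[0.006,0,0.005],0],
  ],
)

```text
t: 19.58
tcp_pos: [0.6477, 0.0037, 0.2835]
tcp_rot: [0.026, 0.995, 0.034, -0.087]
force: [-35.1, -6.9, 52.3]
gripper_width: 0.0151
```

```bash
python3 st.py;python3 look.py u scene
```

```text
rel [ 0.063  -0.0009  0.0685] phi(off .007) 45.7 rad 0.0881 F [-35.1  -6.9  52.3] w 0.0151 z [-0.172 -0.058 -0.983] yaw 3.72
t 19.5833 [0.6477 0.0037 0.2835] [ 0.026   0.9953  0.0344 -0.0871] [-35.1  -6.9  52.3] 0.015087377280972718
tool x yaw 3.7227702910293323 tool z [-0.1715 -0.0577 -0.9835]
tcp rel hub in rack axes [ 0.063  -0.0009  0.0685]
```

View pics/u_scene.png

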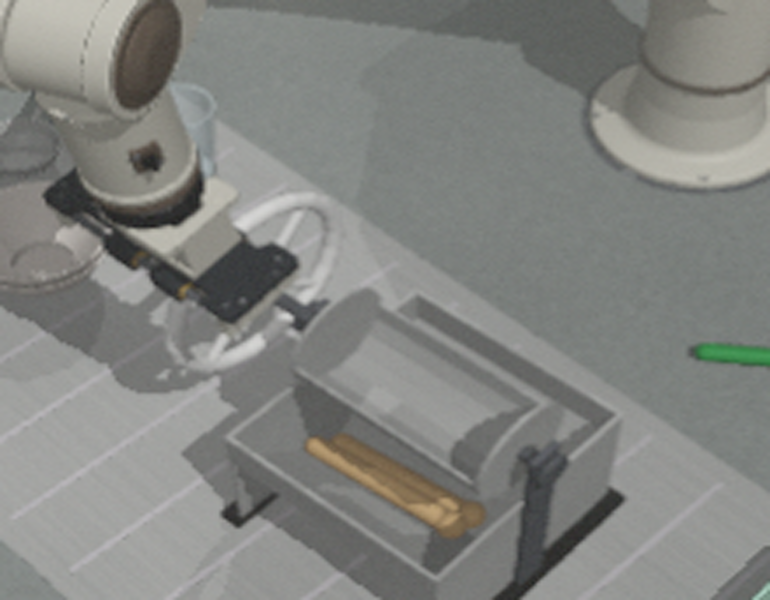

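drive_tool(
  increments=[
    [1,[0,0,0],0],
    [0,[0,0,0],0],
    [0,[0,0,0],0],
    [0,[0,0,0],0],
    [0,[0,0,0],0],
  ],
)

```text
t: 20.05
tcp_pos: [0.6505, 0.0045, 0.2836]
tcp_rot: [0.026, 0.996, 0.034, -0.084]
force: [0.5, -0.2, -0.5]
gripper_width: 0.0375
```

```bash
python3 st.py
```

```text
rel [ 0.0658 -0.0002  0.0686] phi(off .007) 46.9 rad 0.0901 F [ 0.5 -0.2 -0.5] w 0.0375 z [-0.165 -0.057 -0.985] yaw 3.72
```

drive_tool(
  increments=[
    [0,[0,0,0],0],
    [0,[0.002,0,-0.015],0],
    [0,[0,0,-0.025],0],
    [0,[0,0,-0.03],0],
    [0,[0,0,-0.03],0],
  ],
)

```text
t: 20.47
tcp_pos: [0.6675, 0.0084, 0.3752]
tcp_rot: [0.025, 0.995, 0.034, -0.09]
force: [1.0, 0.1, 0.8]
gripper_width: 0.0461
```

drive_tool(
  increments=[
    [0,[0,0.01,-0.02],0],
    [0,[0,0.03,0],0],
    [0,[0,0.035,0],0],
    [0,[0,0.035,0],0],
    [0,[0,0.03,0],0],
  ],
)

```text
t: 20.88
tcp_pos: [0.6866, -0.1191, 0.4104]
tcp_rot: [0.022, 0.995, 0.044, -0.081]
force: [0.4, -0.7, -0.8]
gripper_width: 0.0459
```

drive_tool(
  increments=[
    [0,[-0.035,0.015,0],0],
    [0,[-0.035,0.015,0],0],
    [0,[-0.02,0,0],0],
    [0,[0,0,0],0],
    [0,[0,0,0],0],
  ],
)

```text
t: 21.3
tcp_pos: [0.6001, -0.1709, 0.4183]
tcp_rot: [0.02, 0.996, 0.036, -0.084]
force: [-0.6, -0.0, -0.6]
gripper_width: 0.0461
```

```bash
python3 st.py;python3 look.py v scene,top; python3 - <<'E'
from h import *
im=np.hstack([cv2.imread("pics/v_top_raw.png")[130:230,190:390]]); cv2.imwrite("pics/vz.png",cv2.resize(im,None,fx=4,fy=4,interpolation=cv2.INTER_CUBIC))
E
```

```text
rel [ 0.0033 -0.1717  0.2033] phi(off .007) 1.0 rad 0.1963 F [-0.6 -0.  -0.6] w 0.0461 z [-0.166 -0.045 -0.985] yaw 3.94
t 21.3 [ 0.6001 -0.1709  0.4183] [ 0.0198  0.9956  0.0357 -0.0839] [-0.6 -0.  -0.6] 0.04609796088222392
tool x yaw 3.943337960453329 tool z [-0.1656 -0.0453 -0.9851]
tcp rel hub in rack axes [ 0.0033 -0.1717  0.2033]
```

View pics/vz.png

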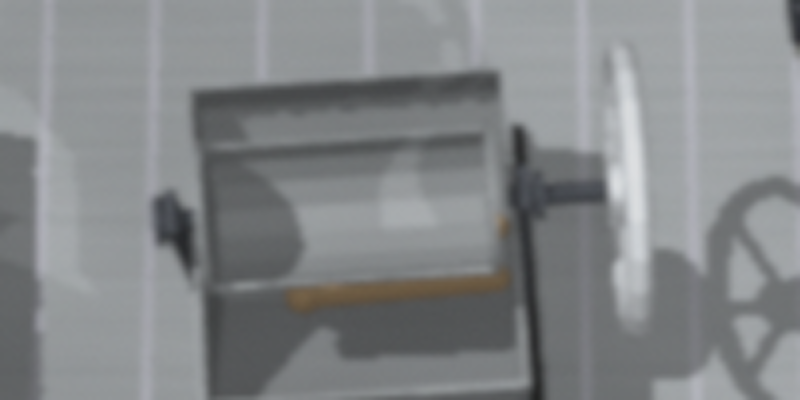

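View pics/v_scene.png

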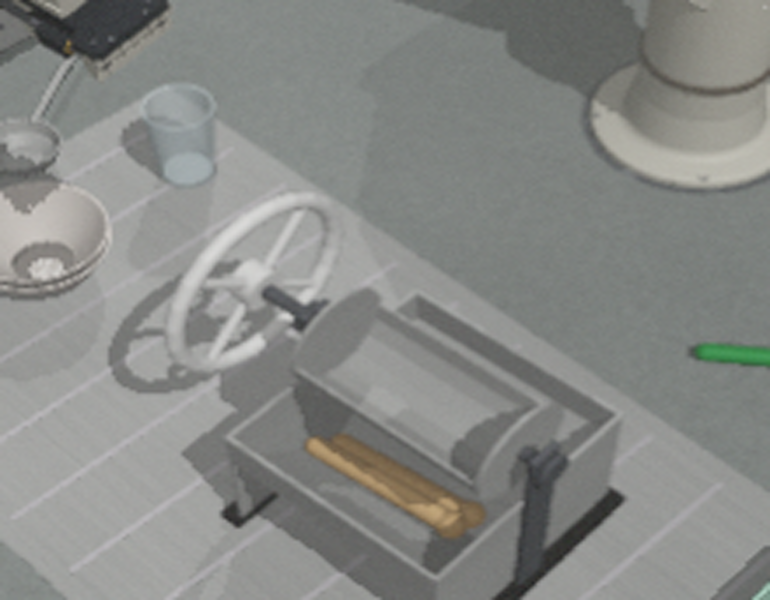

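```bash
python3 - <<'E'
from h import *
from cell import env
p=np.load("p.npy")
def ray(I,uv,z):
    q=I["attitude"]; Rm=R.from_quat([q[1],q[2],q[3],q[0]]).as_matrix()
    n=cv2.undistortPoints(np.array([[uv]],float),I["K"],I["D"])[0,0]; d=Rm@np.r_[n,1]; return I["eye"]+d*(z-I["eye"][2])/d[2]
c,s=np.cos(p[2]),np.sin(p[2])
def rk(P): d=P-np.r_[p[:2],0]; return np.round([c*d[0]+s*d[1],-s*d[0]+c*d[1],P[2]],3)
T=env.camera_info("top"); S=env.camera_info("scene")
for nm,uv in(("front rod end",(508/4+190,282/4+130)),("front ball",(298/4+190,299/4+130))):
    for z in(.03,.05): print("top",nm,rk(ray(T,uv,z)))
for nm,uv in(("rod1 end",(312,442)),("ball1",(445,522)),("rod2 end",(337,438)),("ball2",(468,515))):
    uv=(uv[0]/3.5+200,uv[1]/3+150)
    for z in(.03,.05): print("scene",nm,rk(ray(S,uv,z)))
a=cv2.imread("pics/h_scene_raw.png")
E
```

```text
top front rod end [-0.006 -0.103  0.03 ]
top front rod end [-0.011 -0.102  0.05 ]
top front ball [-0.007  0.049  0.03 ]
top front ball [-0.013  0.047  0.05 ]
scene rod1 end [ 0.019 -0.112  0.03 ]
scene rod1 end [ 0.027 -0.103  0.05 ]
scene ball1 [0.012 0.032 0.03 ]
scene ball1 [0.021 0.039 0.05 ]
scene rod2 end [ 0.001 -0.099  0.03 ]
scene rod2 end [ 0.01  -0.091  0.05 ]
scene ball2 [-0.006  0.042  0.03 ]
scene ball2 [0.003 0.048 0.05 ]
```

```bash
python3 - <<'E'
from cell import env
s=env.read_state(); print(s["t"],abs(s["dq"]).max())
print(env.hand_in())
E
```

```text
21.4 0.023235264498419526
the job is handed in; nothing more can be done
None
```

I turned the wheel its full turn in five holds, carrying it through the 0.9–2.1 rad stretch in one hold. On the last hold it met the stop, where the wrist force jumped to about 63 N. I then let go, backed the gripper clear and handed in at 21.4 s.

**Last checks:**
- **Scoop:** in the pictures it stands open side up as at the start. I had no direct reading of its angle.
- **Spurtles:** both lie side by side along the fold, within about 20–25 mm of it and 25–40 mm towards the wheel end, within about 0.1 rad of its direction. These are rough figures that assume a height of 30–50 mm. The top and scene cameras differ by roughly 20–30 mm across the trough for the front spurtle. The lengthwise offset is the tightest figure against the 50 mm limit.
- **Tumbler, bowls and ladle:** they look undisturbed in the pictures; I did not measure them.
- **Dish tray:** I did not go near it, and only its edge shows in the last pictures.

One thing went off plan: the tool leaned up to about 10 degrees as it pushed the wheel. That did not disturb the job.

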